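Shut down the wax warmer

TASK

Shut down the wax warmer: slide the melting pan off the grate, without lifting it, onto the ring engraved on the deck, then slide the flat cover under the guard bar and over the heating well until it is fully home on its hidden stop, with the cut-off switch pressed. The warmer stands loose and the stop has to be felt for: do not shove the warmer along. Leave everything else on the table where it is.

Things in the scene. Friction and masses are not known exactly. Their poses are not given: they have to be found in the camera images.
- warmer: Wax warmer standing loose on rubber feet (2 kg; it skids if shoved). 190 mm in x, y from -255 to +235 mm, flat deck 60 mm up. Origin: underside, below the heating well's centre; x away from the robot, y along the cover's slide (about the robot's left). Well: 120 (x) x 80 (y) mm opening round the origin, grate bars flush with the deck. Rails at x = +-66 to +-80 mm, 71 mm high, y -247 to +78 mm.
- well_center (a point): Point in the middle of the heating well's grate, at deck height (warmer frame: 0, 0, 60 mm). Axes as the warmer.
- rest_mark (a point): Centre of the resting place, a 116 mm ring engraved on the deck (warmer frame: 0, 160, 60 mm). Flat, flush with the deck.
- guard_mid (a point): Middle of the top of the fixed guard bar across the cover's path at warmer y = -75 mm: 16 mm wide in y, top 113 mm and underside 101 mm above the warmer's underside, posts at x = +-86 to +-94 mm. The cover and its rib pass under it; a gripper's fingers do not.
- cover (a joint): Slide of the flat steel cover along the warmer's +y, in m: 0 = fully parked at the -y end. It grows as the cover goes over the well, up to a hard stop set inside the deck anywhere from 0.137 to 0.172, differently each time and out of sight: it can only be felt. The slide drags with about 4 N and stays where it is left.
- switch (a joint): Sprung cut-off switch hidden in the slide, just before the hard stop, in m: 0 = free, 0.005 = fully pressed. A lug under the cover presses it over the last 5 mm of the cover's travel (1 to 3 N); then the cover meets the hard stop. The cover's own drag keeps it pressed.
- cover_rib (a point): Middle of the top of the upright rib on the cover: 14 mm wide (x), 110 mm long (y, along the slide), 18 mm tall. The point is 84 mm above the warmer's underside, at warmer y = -170 mm plus the joint value. The cover plate, 134 (x) x 150 (y) x 5 mm, is centred below it, its top face 66 mm above the warmer's underside. Axes as the warmer.
- pan: Small steel melting pan, 104 mm wide, 55 mm tall, 0.4 kg, with set wax in it. Origin: centre of its underside. A flat bar handle, 16 mm wide and 10 mm thick, runs from the rim along its own -x (towards the robot) to 151 mm from the centre, its middle line 45 mm above the underside. It starts on the grate over the well.
- pan_grip (a point): Point on the middle line of the pan's handle, 115 mm from the pan's centre, 45 mm above its underside. Axes as the pan.
- mould_brown: Brown silicone mould slab, 96 x 138 x 16 mm, in front of the warmer. Not to be disturbed. Origin: centre of its underside.
- mould_pink: Pink silicone mould slab, 96 x 180 x 16 mm, behind the warmer. Not to be disturbed. Origin: centre of its underside.
- bottle_a: Small amber bottle, 32 mm wide, 75 mm tall, behind the warmer. Not to be disturbed. Origin: centre of its underside.
- bottle_b: Small amber bottle, 32 mm wide, 75 mm tall, behind the warmer. Not to be disturbed. Origin: centre of its underside.
- bowl: Steel bowl, 110 mm wide, 45 mm tall, on the right of the table. Not to be disturbed. Origin: centre of its underside.
- spatula: Spatula, 200 mm long, lying on the right of the table. Not to be disturbed. Origin: centre of its underside.
- wax_cake: Round cake of wax, 70 mm wide, 30 mm tall, behind the warmer's left end. Not to be disturbed. Origin: centre of its underside.
There are look-alikes about, which are no part of the job. What is shaped like the pan but green is not meant.

How it is judged:
By the outcome, as a careful person would: the job done as asked, in the order asked, and still so for the second after the job is handed in, with the robot touching nothing.
It also fails if it takes over 64 s, if anything falls off the work surface, if the arm or the gripper's body presses on something with over 40 N, if the wrist force passes 120 N, or if a joint passes its speed limit or range.

ROBOT

A 6-joint arm with a two-finger parallel gripper is mounted at the origin on the work surface. World frame = base frame: x ahead of the robot, y to its left, z up, the work surface at z = 0. Lengths are in m, angles in rad, forces in N, time in s.
With the tool pointing down it reaches from about 0.375 to 0.9 m from the base axis. Payload 3.1 kg.
Tool frame: the origin (TCP) lies midway between the tips of the shut fingers; the grasp point (between the pads) lies 19 mm behind it; x points along the fingers, y is the direction in which the jaws open and shut, and the axes are right-handed (so a half turn about x gives the same grasp; the last joint's range is limited). The gripper opens to 85 mm and grips with 20 to 120 N. Pads are 22 mm wide; open, the fingers measure 114 mm over their backs; the gripper's body (76 mm by 85 mm) begins 54 mm behind the grasp point. The pads swing forward as they close: fully open they stand 13 mm farther back than shut.
Start: joints at [1.105, 0.527, 1.433, -0, 1.181, -0.178], TCP at [0.177, 0.599, 0.231] pointing down, gripper open.
Joint ranges: [-3.08, 3.08], [-0.75, 2.2], [0.22, 2.44], [-1.43, 4.57], [0, 2.65], [-2.85, 2.85]. Speed limits (rad/s): [2.79, 2.79, 3.14, 3.14, 3.14, 3.14].

INTERFACE

Orientations are given as a unit quaternion [x, y, z, w].
In Python, from station import manip gives the robot as it stands.
- The arm moves only by the tool carry_out, never from a script. Its argument "commands" is a list that holds one entry, the list of rows, each a list of 7 numbers: the shift along the tool's x, y, z in units of 25 mm (1.0 is 25 mm), then the turn, a rotation vector about the tool's x, y, z in units of 5 degrees (1.0 is 5 degrees), then the finger opening in mm, from 0 to 85.4. A call has exactly 5 rows; each row is the pose to reach, as a shift and turn from the pose commanded when the call began, along the tool's axes at that moment; what a row does not reach only later rows make up. A row lasts 1/10 s, in which the tool goes at most 50 mm and 8.59 degrees, less where a joint would pass 70% of its speed; a pose out of reach is approached as far as the arm can. A call with a gripper value outside its range is refused whole. The fingers move at their own pace and stop on an object; "force" is the grip in N (left out, the last holds). Time passes only in rows, so rows that repeat a pose let the fingers close, or fill a call up. It gives the time, the measured TCP pose, the force and the opening at its end, in the units of the state.
- manip.sense(): the state, without advancing time (a new reading comes with each control period).
- manip.snapshot(name): name is "scene" or "top" or "wrist"; returns a dict with "image" (384x512x3 uint8, red, green, blue), "fx", "fy", "cx", "cy" (pixels), "k1" (the pictures are not rectified: a ray, as slopes to the right and down, at radius r is drawn at 1 + k1 r^2 times it, then the intrinsics apply), "rvec" (rotation vector, rad) and "tvec" (3), from world to camera coordinates, as OpenCV has them. Camera axes: x right, y down, z forward; pixel columns grow to the right and rows downward; lengths in m; the calibration is good to about 2 mm. A picture is of the moment at which its call begins. There is no depth.
- manip.sign_off(): hands the job in, once; it reports no verdict.
The state is a dict: "t": time; "q": joint angles; "qd": joint speeds; "tau": joint torques, N m; "tcp_pos": TCP position; "tool_rot": TCP orientation; "force": force on the tool from outside, world axes, zero at the start; "ft_torque": the same for the moment, N m; "finger_gap": opening from 0.0 (shut) to 1.0 (fully open).
Only numpy, scipy, OpenCV 4.12 (cv2) and the standard library are available. Lean on these libraries where they do the work, as an engineer would, in place of code of your own. Each camera call takes 0.05 s, during which the arm holds its last target.

## Working session

There is one attempt and no reset: what is moved stays moved. The work goes in short steps, Python scripts to look and compute and a tool call to move; the robot and the scene stay as the last step left them, time stands still between calls to the robot, and variables do not carry over. Pictures are saved under pics/ and viewed, and the job is handed in when it is done.

Besides the shell and the picture viewer there is one more tool, called after "Request:" by a JSON object that holds its "fn" and its "kwargs", one argument or row to a line. carry_out: Moves the arm, as the interface text tells. Its arguments: {"type":"object","properties":{"commands":{"type":"array"},"force":{"type":"number"}},"required":["commands"]}

```bash
ls; mkdir -p pics; python3 - <<'E'
from station import manip
import cv2
s=manip.sense(); print(s)
for n in ["scene","top","wrist"]:
    d=manip.snapshot(n); cv2.imwrite(f"pics/{n}0.png",d["image"][:,:,::-1]); print(n,{k:d[k] for k in d if k!="image"})
E
```

```text
pics
{'t': 0.0, 'q': array([ 1.10448030e+00,  5.28479414e-01,  1.43391408e+00, -1.53432255e-05,
        1.18138455e+00, -1.78471409e-01]), 'qd': array([-2.34423940e-03, -2.14035035e-03,  5.55078151e-05,  2.19646951e-04,
        5.42359509e-04,  7.69869988e-04]), 'tau': array([-8.23755163e-04, -4.42347693e+01, -1.78021896e+01, -3.28472406e-04,
        8.41291621e-03, -9.55886549e-06]), 'tcp_pos': array([0.17705893, 0.59864551, 0.23032173]), 'tool_rot': array([ 0.10068093,  0.70003597, -0.1021498 ,  0.69955587]), 'force': array([-0.14517266, -0.05346363, -0.12826878]), 'ft_torque': array([ 0.01023942, -0.02257269,  0.04691061]), 'finger_gap': 1.0010978280168283}
scene {'fx': 474.1041398902689, 'fy': 474.1041398902689, 'cx': 261.02667919099986, 'cy': 189.47561419142446, 'k1': -0.11202473007068561, 'rvec': array([ 1.97213539,  0.97334409, -0.55748544]), 'tvec': array([-0.3218002 , -0.16326735,  1.81978593])}
top {'fx': 464.8104161230325, 'fy': 464.8104161230325, 'cx': 250.2352097014807, 'cy': 192.46248933448825, 'k1': -0.005247246537138419, 'rvec': array([ 2.16157568, -2.14376118,  0.18647782]), 'tvec': array([-0.03027238,  0.55905157,  1.53464756])}
wrist {'fx': 271.3341911644294, 'fy': 271.3341911644294, 'cx': 253.84340794563116, 'cy': 189.1605756822189, 'k1': 0.009616227128375423, 'rvec': array([-2.3247292 , -1.73914509, -0.24472594]), 'tvec': array([-0.62367182, -0.03678818,  0.37959958])}
```

View pics/scene0.png

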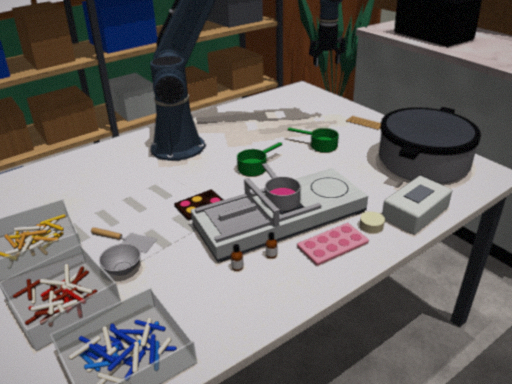

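View pics/top0.png

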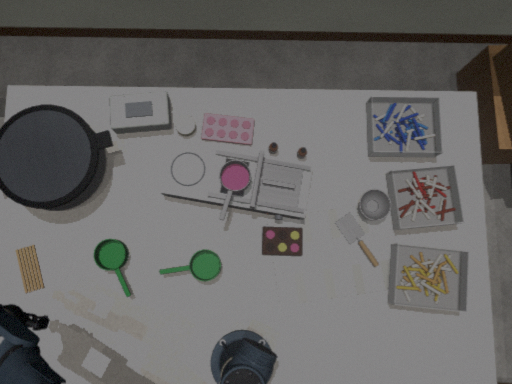

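View pics/wrist0.png

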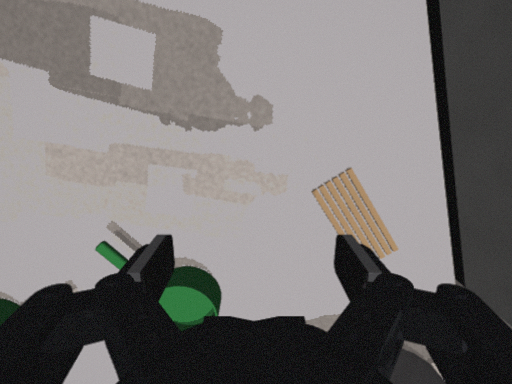

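The top view shows three pan-shaped things. The pink-wax steel pan is at (236,178) on the warmer, with its handle end at about (226,218). The two green look-alikes are at (112,254) and (206,265). By the description I choose the steel one at (236,178), and check it in a crop.

```bash
cat > h.py <<'E'
import numpy as np, cv2
from scipy.spatial.transform import Rotation as R
from station import manip
def KD(d):
    return np.array([[d["fx"],0,d["cx"]],[0,d["fy"],d["cy"]],[0,0,1.]]),np.array([d["k1"],0,0,0,0])
def proj(d,P):
    K,D=KD(d); return cv2.projectPoints(np.asarray(P,float).reshape(-1,3),np.asarray(d["rvec"],float),np.asarray(d["tvec"],float),K,D)[0].reshape(-1,2)
def back(d,px,z):
    K,D=KD(d); u=cv2.undistortPoints(np.asarray(px,float).reshape(-1,1,2),K,D).reshape(-1,2)
    M=R.from_rotvec(d["rvec"]).as_matrix(); c=-M.T@d["tvec"]
    r=np.c_[u,np.ones(len(u))]@M
    return c+r*((z-c[2])/r[:,2])[:,None]
def W(pose,P):
    x,y,a=pose; P=np.atleast_2d(P).astype(float); c,s=np.cos(a),np.sin(a)
    return np.c_[x+c*P[:,0]-s*P[:,1],y+s*P[:,0]+c*P[:,1],P[:,2]]
def crop(d,x0,y0,x1,y1,k,name,pts=()):
    im=cv2.resize(d["image"][y0:y1,x0:x1,::-1],None,fx=k,fy=k,interpolation=cv2.INTER_CUBIC)
    for p in pts: cv2.circle(im,(int((p[0]-x0+.5)*k),int((p[1]-y0+.5)*k)),3,(0,255,255),1)
    cv2.imwrite("pics/"+name,im)
E
python3 - <<'E'
from h import *
d=manip.snapshot("top"); crop(d,150,100,330,270,4,"t1.png")
d=manip.snapshot("scene"); crop(d,160,130,400,280,3,"s1.png")
E
```

```text
(no output)
```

View pics/t1.png

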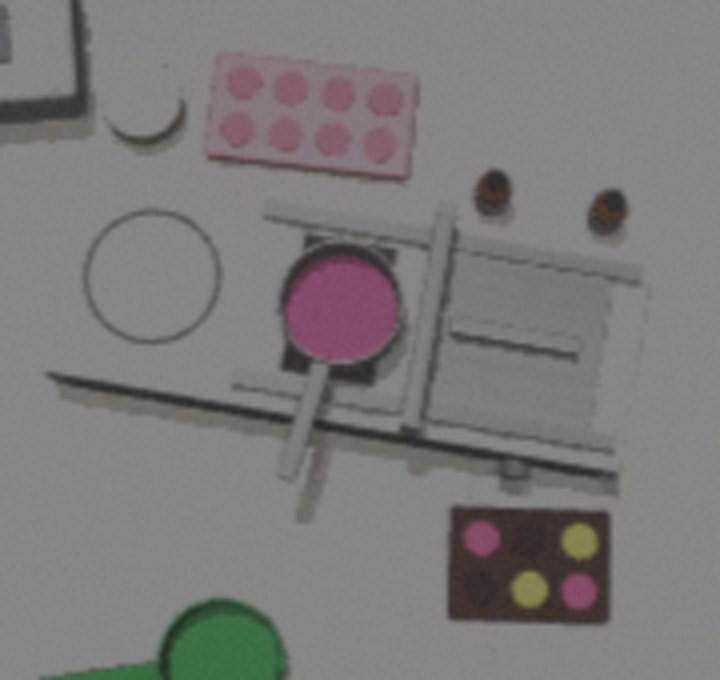

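View pics/s1.png

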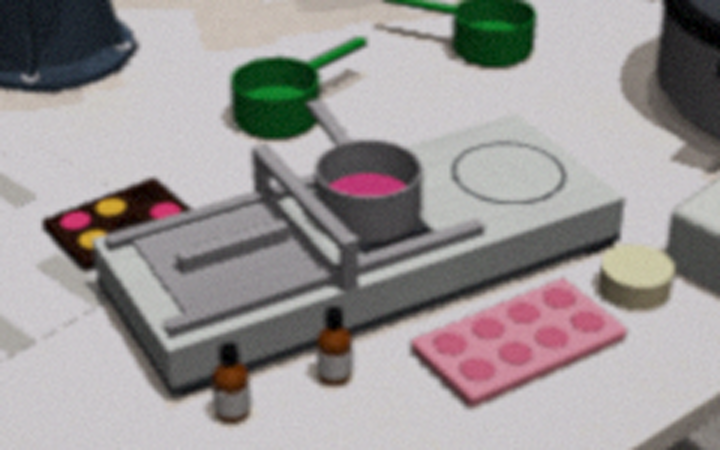

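The crop confirms it: a grey steel pan with pink wax over the well, its handle pointing at the robot. The ring is at crop (152,276), the rib at (450..578, 325..348) and the guard bar from (446,205) to (412,432). Next I fit the warmer's pose.

```bash
cat > fit.py <<'E'
from h import *
from scipy.optimize import least_squares
t=manip.snapshot("top"); s=manip.snapshot("scene")
T=lambda c:(np.array(c)+.5)/4-.5+[150,100]
S=lambda c:(np.array(c)+.5)/3-.5+[160,130]
top=[((0,160,60),(152,276)),((73,78,71),(264,211)),((-73,78,71),(232,386)),((73,-247,71),(641,273)),((-73,-247,71),(613,445)),((-95,235,60),(48,373)),((0,-115,84),(451,323)),((0,-225,84),(579,346))]
sc=[((95,235,60),(622,203)),((-95,235,60),(508,116)),((95,-255,60),(172,343)),((-95,-255,60),(97,255)),((0,160,60),(509,172)),((73,78,71),(482,228)),((73,-247,71),(168,325)),((-73,-247,71),(108,241))]
Pt=np.array([a for a,_ in top])/1000.;pt=np.array([T(b) for _,b in top])
Ps=np.array([a for a,_ in sc])/1000.;ps=np.array([S(b) for _,b in sc])
def f(p): return np.r_[(proj(t,W(p,Pt))-pt).ravel(),(proj(s,W(p,Ps))-ps).ravel()]
r=least_squares(f,[.6,0,-.1],loss="soft_l1"); p=r.x
print(p,np.degrees(p[2])); print(f(p).reshape(-1,2).round(1).tolist())
ra=least_squares(lambda p:f(p)[:16],p).x; rb=least_squares(lambda p:f(p)[16:],p).x; print(ra,rb)
# pan: rim centre & handle
print("rim ellipse centre top",back(t,T((342,302))[None],.115))
print("ring",back(t,T((152,276))[None],.06),W(p,(0,.160,.06)))
print("handle tip,root",back(t,[T((287,479)),T((321,366))],.110))
print("well",W(p,(0,0,.06)))
print("hand tip scene",back(s,[S((312,103))],.110))
crop(t,150,100,330,270,4,"t2.png",proj(t,W(p,Pt)))
crop(s,160,130,400,280,3,"s2.png",proj(s,W(p,Ps)))
E
python3 fit.py
```

```text
[ 0.60984905  0.03040374 -0.15743266] -9.020227095319612
[[-0.6, 0.3], [-1.0, -1.1], [-0.7, -2.6], [-0.1, -0.7], [0.5, -1.2], [-2.0, -0.2], [5.5, 0.7], [6.2, 0.4], [0.8, -2.4], [2.2, -1.3], [-0.6, 3.0], [-1.7, -4.8], [-0.5, -0.2], [-0.4, -2.6], [-0.1, 0.1], [-0.4, -0.2]]
[ 0.60804354  0.03370244 -0.1583142 ] [ 0.61272964  0.02856851 -0.15402145]
rim ellipse centre top [[0.60479466 0.02541754 0.115     ]]
ring [[0.63584239 0.18643665 0.06      ]] [[0.63493435 0.18842503 0.06      ]]
handle tip,root [[0.46059187 0.06798858 0.11      ]
 [0.55274555 0.04189901 0.11      ]]
well [[0.60984905 0.03040374 0.06      ]]
hand tip scene [[0.46799174 0.06539245 0.11      ]]
```

```bash
sed -i 's/,((0,-115,84),(451,323)),((0,-225,84),(579,346))\]/]/; s/\[:16\]/[:12]/; s/\[16:\]/[12:]/' fit.py; python3 fit.py; cat >> fit.py <<'E'
print("rib",(back(t,[T((451,323)),T((579,346))],.084)-[p[0],p[1],0])@np.array([[np.cos(p[2]),-np.sin(p[2]),0],[np.sin(p[2]),np.cos(p[2]),0],[0,0,1]]))
E
python3 fit.py|tail -3
```

```text
[ 0.60959846  0.02963176 -0.15814091] -9.060806739131838
[[-0.4, 0.3], [-0.8, -1.0], [-0.5, -2.6], [0.1, -0.6], [0.7, -1.1], [-1.7, -0.2], [0.5, -2.3], [2.1, -1.2], [-1.0, 3.1], [-1.9, -4.8], [-0.7, -0.2], [-0.6, -2.5], [-0.5, 0.1], [-0.7, -0.2]]
[ 0.60668247  0.02815846 -0.16169719] [ 0.61272964  0.02856851 -0.15402147]
rim ellipse centre top [[0.60479466 0.02541754 0.115     ]]
ring [[0.63584239 0.18643665 0.06      ]] [[0.63479567 0.18763524 0.06      ]]
handle tip,root [[0.46059187 0.06798858 0.11      ]
 [0.55274555 0.04189901 0.11      ]]
well [[0.60959846 0.02963176 0.06      ]]
hand tip scene [[0.46799174 0.06539245 0.11      ]]
hand tip scene [[0.46799174 0.06539245 0.11      ]]
rib [[-0.00057587 -0.09571168  0.084     ]
 [-0.00185606 -0.2035596   0.084     ]]
```

View pics/t2.png

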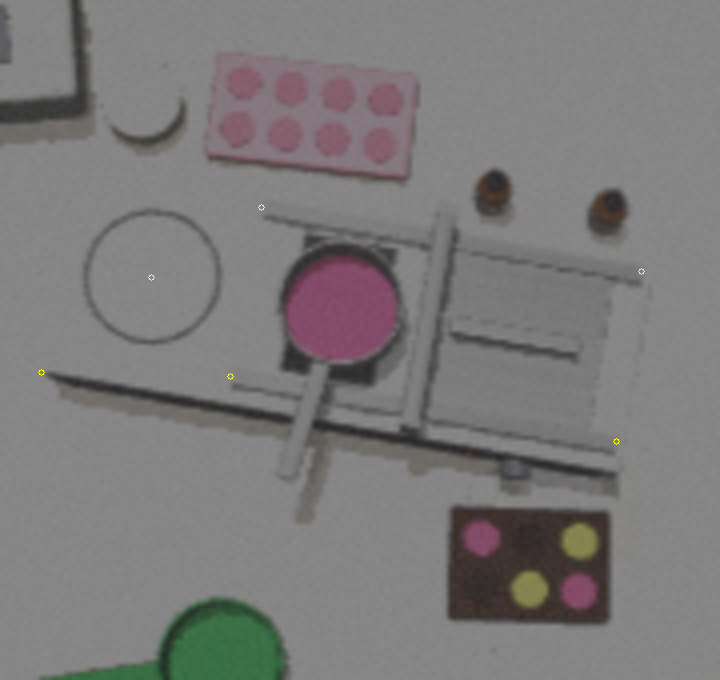

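View pics/s2.png

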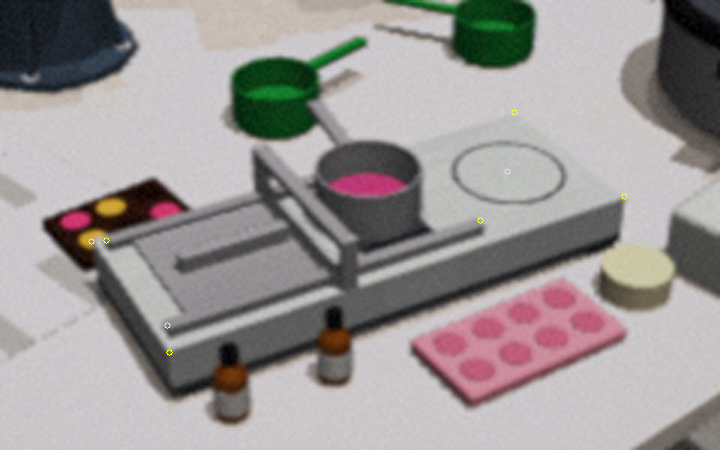

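```bash
cat >> h.py <<'E'
def plan(pos,yaw_y=None,rot=None):
    """units from the current pose to TCP pos with tool x down and tool y at world angle yaw_y"""
    s=manip.sense(); M=R.from_quat(s["tool_rot"]).as_matrix()
    if yaw_y is not None:
        y=np.array([np.cos(yaw_y),np.sin(yaw_y),0]);x=np.array([0,0,-1.]);T=np.c_[x,y,np.cross(x,y)]
    else: T=M
    sh=M.T@(np.asarray(pos)-s["tcp_pos"])/.025; rv=R.from_matrix(M.T@T).as_rotvec(degrees=True)/5
    print("units",sh.round(2),"turn",rv.round(2),"t",s["t"])
def st():
    s=manip.sense(); M=R.from_quat(s["tool_rot"]).as_matrix()
    print("t",s["t"],"tcp",s["tcp_pos"].round(4),"F",s["force"].round(1),"gap",round(s["finger_gap"]*85.4,1),"yang",np.degrees(np.arctan2(M[1,1],M[0,1])).round(2),"xax",M[:,0].round(3),"q6",s["q"][5].round(2))
E
python3 - <<'E'
from h import *
st()
a=np.radians(-16.3)
plan([.494,.0583,.2],a+np.pi/2); plan([.494,.0583,.2],a-np.pi/2)
E
```

```text
t 0.55 tcp [0.1773 0.5993 0.2313] F [-0.1 -0.2  0.5] gap 85.1 yang 73.51 xax [-0. -0. -1.] q6 -0.18
units [  1.25 -17.15  18.29] turn [-0.04 -0.    0.  ] t 0.55
units [  1.25 -17.15  18.29] turn [35.96  0.    0.  ] t 0.55
```

Request:
{"fn": "carry_out", "kwargs": {
  "commands": [
    [[0,-1.0,1.0,0,0,0,60],[0,-2.2,2.3,0,0,0,60],[0,-3.4,3.6,0,0,0,60],[0,-4.6,4.9,0,0,0,60],[0,-5.8,6.2,0,0,0,60]]
  ]
}}

```text
t: 1.05
tcp_pos: [0.2855, 0.4149, 0.2316]
tool_rot: [0.101, 0.7, -0.101, 0.7]
force: [1.4, -0.4, 0.3]
finger_gap: 0.704
```

Request:
{"fn": "carry_out", "kwargs": {
  "commands": [
    [[0,-1.2,1.3,0,0,0,60],[0,-2.4,2.6,0,0,0,60],[0,-3.6,3.9,0,0,0,60],[0,-4.8,5.2,0,0,0,60],[0,-6.0,6.4,0,0,0,60]]
  ]
}}

```text
t: 1.55
tcp_pos: [0.3969, 0.2254, 0.2317]
tool_rot: [0.102, 0.699, -0.101, 0.7]
force: [1.0, -0.5, 0.1]
finger_gap: 0.698
```

Request:
{"fn": "carry_out", "kwargs": {
  "commands": [
    [[0,-1.2,1.3,0,0,0,60],[0,-2.4,2.6,0,0,0,60],[0,-3.4,3.6,0,0,0,60],[0,-4.1,4.3,0,0,0,60],[0,-4.2,4.4,0,0,0,60]]
  ]
}}

```text
t: 2.05
tcp_pos: [0.4734, 0.0927, 0.2316]
tool_rot: [0.103, 0.699, -0.103, 0.7]
force: [0.1, 0.2, 0.1]
finger_gap: 0.703
```

```bash
python3 - <<'E'
from h import *
st()
d=manip.snapshot("wrist"); crop(d,0,0,512,384,1.5,"w1.png")
p=(0.609,0.029,-.158)
a=np.radians(-16.3)
plan([.494,.0583,.2],a+np.pi/2)
E
```

```text
t 2.05 tcp [0.4734 0.0927 0.2316] F [0.1 0.2 0.1] gap 60.1 yang 73.29 xax [ 0.002 -0.001 -1.   ] q6 -1.32
units [ 1.26 -1.11  1.23] turn [-0.07  0.01 -0.  ] t 2.1
```

View pics/w1.png

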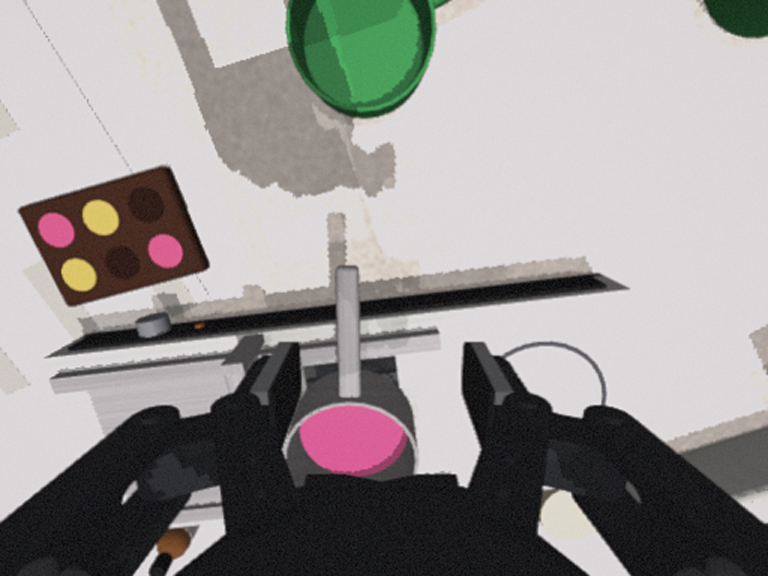

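The wrist view shows the handle tip at (347,268) and root at (349,393). The pink pan lies between the fingers, with the deck's front edge and the rail's end at (437,335).

```bash
python3 - <<'E'
from h import *
d=manip.snapshot("wrist")
w=lambda c:(np.array(c,float)+.5)/1.5-.5
h=back(d,[w((347,267)),w((349,393))],.110); print(h)
v=h[1]-h[0]; print("yaw",np.degrees(np.arctan2(v[1],v[0])),np.linalg.norm(v))
u=v/np.linalg.norm(v); c=h[0]+u*.151; print("pan c",c, "grip",h[0]+u*.036)
print("ring L,top",back(d,[w((606,395)),w((545,343))],.06))
print("corner -x+y",back(d,[w((600,275)),w((627,288))],.06), W((.609,.029,-.158),(-.095,.235,.06)))
print("corner -x-y",back(d,[w((48,355))],.06), W((.609,.029,-.158),(-.095,-.255,.06)))
print("rail end",back(d,[w((437,333))],.071), W((.609,.029,-.158),(-.073,.078,.071)))
print("rail start",back(d,[w((52,378))],.071), W((.609,.029,-.158),(-.073,-.247,.071)))
E
```

```text
[[0.46003221 0.07350475 0.11      ]
 [0.55090085 0.04564567 0.11      ]]
yaw -17.04482199119381 0.09504334276579704
pan c [0.60439965 0.02924367 0.11      ] grip [0.49445094 0.06295244 0.11      ]
ring L,top [[0.64411636 0.24652528 0.06      ]
 [0.58041667 0.20465323 0.06      ]]
corner -x+y [[0.53447339 0.25695901 0.06      ]
 [0.55145424 0.27608686 0.06      ]] [[0.55215903 0.27602045 0.06      ]]
corner -x-y [[ 0.47150356 -0.19868864  0.06      ]] [[ 0.47506075 -0.20787608  0.06      ]]
rail end [[0.54093509 0.12002629 0.071     ]] [[0.54918208 0.1175145  0.071     ]]
rail start [[ 0.48871278 -0.19506304  0.071     ]] [[ 0.49804546 -0.20343728  0.071     ]]
```

```bash
python3 - <<'E'
from h import *
plan([.494,.062,.15],np.radians(73.1))
E
```

```text
units [ 3.25 -1.    1.24] turn [ 0.06 -0.   -0.  ] t 2.15
```

Request:
{"fn": "carry_out", "kwargs": {
  "commands": [
    [[0.6,-0.3,0.4,0,0,0,40],[1.5,-0.7,0.8,0,0,0,40],[2.4,-1.0,1.24,0,0,0,40],[3.2,-1.0,1.24,0,0,0,40],[3.25,-1.0,1.24,0,0,0,40]]
  ]
}}

```text
t: 2.65
tcp_pos: [0.4914, 0.0637, 0.1481]
tool_rot: [0.101, 0.702, -0.101, 0.698]
force: [-0.4, 0.2, -0.3]
finger_gap: 0.47
```

```bash
python3 - <<'E'
from h import *
st()
d=manip.snapshot("wrist"); crop(d,120,80,400,320,2.8,"w2.png")
plan([.494,.062,.088],np.radians(73.1))
E
```

```text
t 2.65 tcp [0.4914 0.0637 0.1481] F [-0.4  0.2 -0.3] gap 40.1 yang 73.58 xax [-0.006  0.001 -1.   ] q6 -1.38
units [ 2.44 -0.04  0.1 ] turn [ 0.1  -0.05  0.01] t 2.7
```

View pics/w2.png

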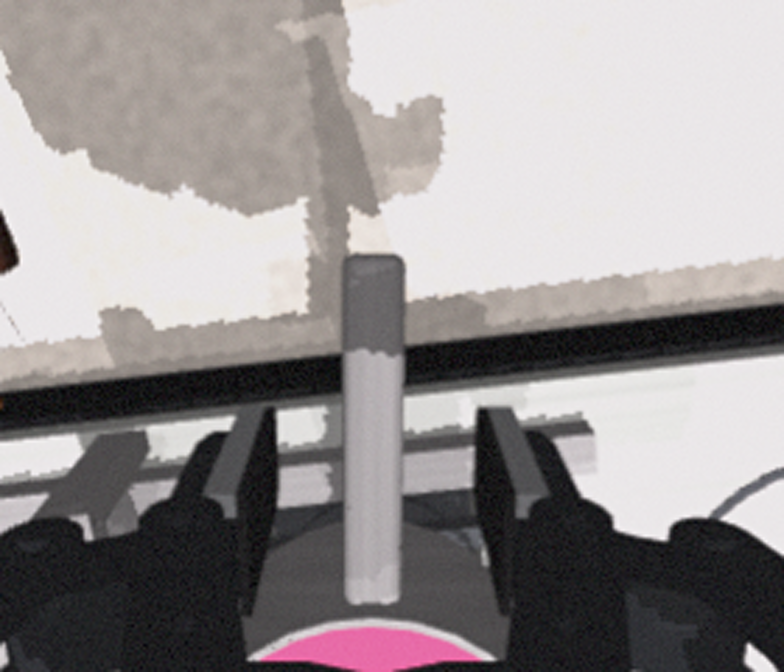

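The handle (centre x 374) sits midway between the fingers (275 and 478), so I descend.

Request:
{"fn": "carry_out", "kwargs": {
  "commands": [
    [[0.6,0,0.1,0,0,0,40],[1.3,0,0.1,0,0,0,40],[2.0,0,0.1,0,0,0,40],[2.4,0,0.1,0,0,0,30],[2.45,0,0.1,0,0,0,26]]
  ],
  "force": 30
}}

```text
t: 3.2
tcp_pos: [0.4958, 0.0624, 0.0887]
tool_rot: [0.101, 0.7, -0.101, 0.699]
force: [-0.4, 0.1, 0.5]
finger_gap: 0.301
```

Request:
{"fn": "carry_out", "kwargs": {
  "commands": [
    [[0,0,0,0,0,0,19],[0,0,0,0,0,0,17],[0,0,0,0,0,0,15],[0,0,0,0,0,0,12],[0,0,0,0,0,0,10]]
  ]
}}

```text
t: 3.7
tcp_pos: [0.4966, 0.0616, 0.0894]
tool_rot: [0.102, 0.699, -0.101, 0.7]
force: [-0.5, 1.0, 3.2]
finger_gap: 0.179
```

```bash
python3 - <<'E'
from h import *
st()
p=(0.609,0.029,-.158)
u=W(p,(0,1,0))-W(p,(0,0,0)); print(u)
E
```

```text
t 3.7 tcp [0.4966 0.0616 0.0894] F [-0.5  1.   3.2] gap 15.3 yang 73.5 xax [ 0.001  0.    -1.   ] q6 -1.38
[[0.15734343 0.98754395 0.        ]]
```

Request:
{"fn": "carry_out", "kwargs": {
  "commands": [
    [[0,0.15,-0.02,0,0,0,10],[0,0.45,-0.05,0,0,0,10],[0,0.85,-0.08,0,0,0,10],[0,1.25,-0.12,0,0,0,10],[0,1.65,-0.16,0,0,0,10]]
  ]
}}

```text
t: 4.2
tcp_pos: [0.5047, 0.1032, 0.0889]
tool_rot: [0.101, 0.7, -0.101, 0.7]
force: [-0.0, -5.1, 4.7]
finger_gap: 0.18
```

Request:
{"fn": "carry_out", "kwargs": {
  "commands": [
    [[0,0.4,-0.04,0,0,0,10],[0,0.8,-0.08,0,0,0,10],[0,1.2,-0.12,0,0,0,10],[0,1.6,-0.15,0,0,0,10],[0,2.0,-0.19,0,0,0,10]]
  ]
}}

```text
t: 4.7
tcp_pos: [0.5139, 0.1524, 0.0888]
tool_rot: [0.101, 0.7, -0.101, 0.7]
force: [-0.2, -5.4, 5.1]
finger_gap: 0.175
```

Request:
{"fn": "carry_out", "kwargs": {
  "commands": [
    [[0,0.4,-0.04,0,0,0,10],[0,0.8,-0.08,0,0,0,10],[0,1.2,-0.12,0,0,0,10],[0,1.6,-0.15,0,0,0,10],[0,2.0,-0.19,0,0,0,10]]
  ]
}}

```text
t: 5.2
tcp_pos: [0.5236, 0.2016, 0.0888]
tool_rot: [0.101, 0.7, -0.101, 0.7]
force: [-0.5, -4.4, 4.5]
finger_gap: 0.173
```

```bash
python3 - <<'E'
from h import *
st()
d=manip.snapshot("wrist"); crop(d,0,0,512,384,1.5,"w3.png")
d=manip.snapshot("top"); crop(d,150,100,330,270,4,"t3.png")
E
```

```text
t 5.2 tcp [0.5236 0.2016 0.0888] F [-0.5 -4.4  4.5] gap 14.8 yang 73.51 xax [-0. -0. -1.] q6 -1.11
```

View pics/w3.png

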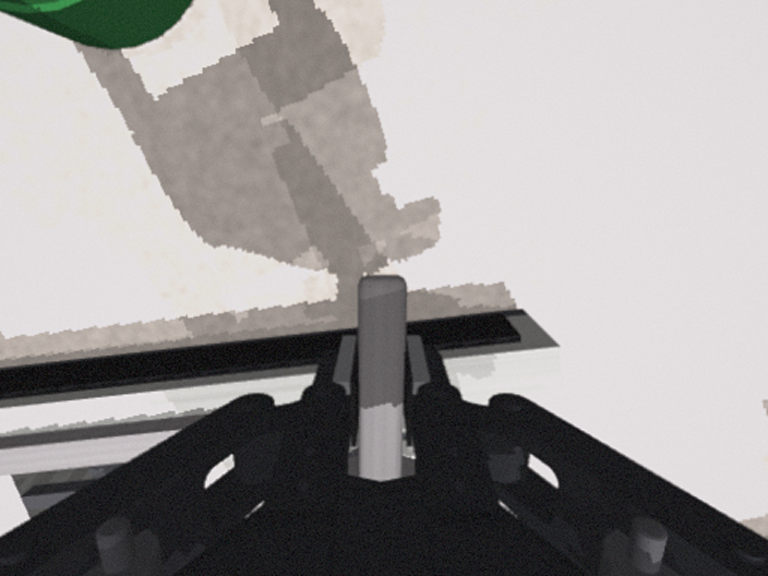

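View pics/t3.png

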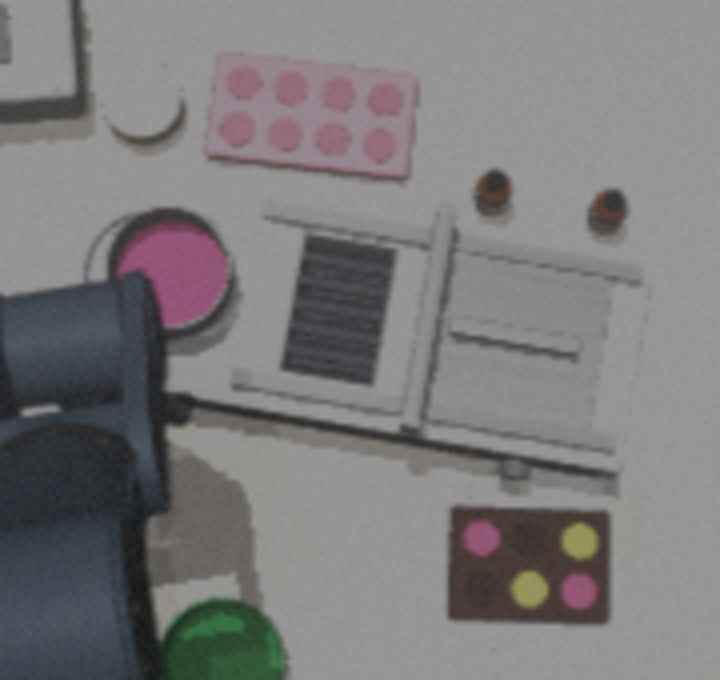

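```bash
python3 - <<'E'
from h import *
d=manip.snapshot("top")
T=lambda c:(np.array(c)+.5)/4-.5+[150,100]
for c in [(172,272),(342,302)]:print(back(d,[T(c)],.115))
print(back(d,[T((152,276))],.06))
import math
# detect pink ellipse
im=d["image"].astype(int); 
m=((im[:,:,0]-im[:,:,1]>30)&(im[:,:,2]-im[:,:,1]>10)); ys,xs=np.nonzero(m[150:200,170:215]); print(xs.min()+170,xs.max()+170,ys.min()+150,ys.max()+150)
c=cv2.imread("pics/top0.png")[:,:,::-1].astype(int); m=((c[:,:,0]-c[:,:,1]>30)&(c[:,:,2]-c[:,:,1]>10)); ys,xs=np.nonzero(m[150:200,215:260]); print(xs.min()+215,xs.max()+215,ys.min()+150,ys.max()+150)
E
```

```text
[[0.62812575 0.16391534 0.115     ]]
[[0.60479466 0.02541754 0.115     ]]
[[0.63584239 0.18643665 0.06      ]]
179 206 156 181
222 248 164 189
```

Request:
{"fn": "carry_out", "kwargs": {
  "commands": [
    [[0,0.3,0,0,0,0,10],[0,0.55,0,0,0,0,10],[0,0.75,0,0,0,0,10],[0,0.85,0,0,0,0,10],[0,0.85,0,0,0,0,10]]
  ]
}}

```text
t: 5.85
tcp_pos: [0.5296, 0.2219, 0.0888]
tool_rot: [0.101, 0.7, -0.101, 0.7]
force: [-0.8, -3.5, 5.8]
finger_gap: 0.176
```

```bash
python3 - <<'E'
from h import *
st()
d=manip.snapshot("scene"); crop(d,160,100,420,280,2.9,"s4.png")
d=manip.snapshot("top"); crop(d,150,100,330,270,4,"t4.png")
E
```

```text
t 5.85 tcp [0.5296 0.2219 0.0888] F [-0.8 -3.5  5.8] gap 15.1 yang 73.53 xax [-0.  0. -1.] q6 -1.08
```

View pics/s4.png

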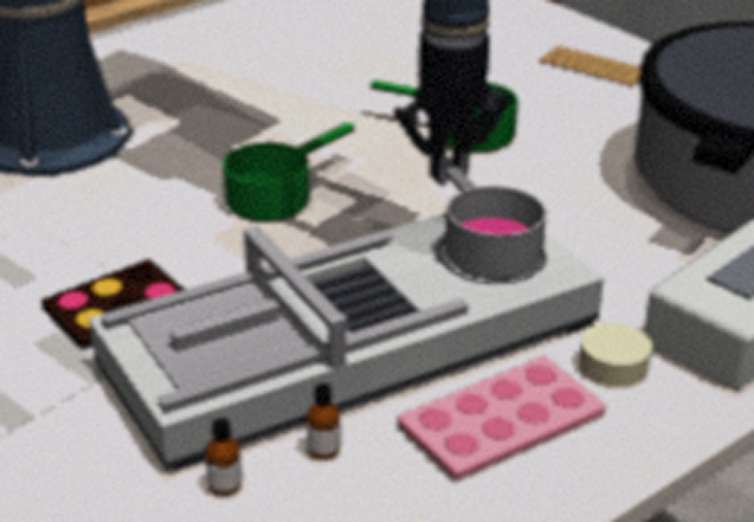

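View pics/t4.png

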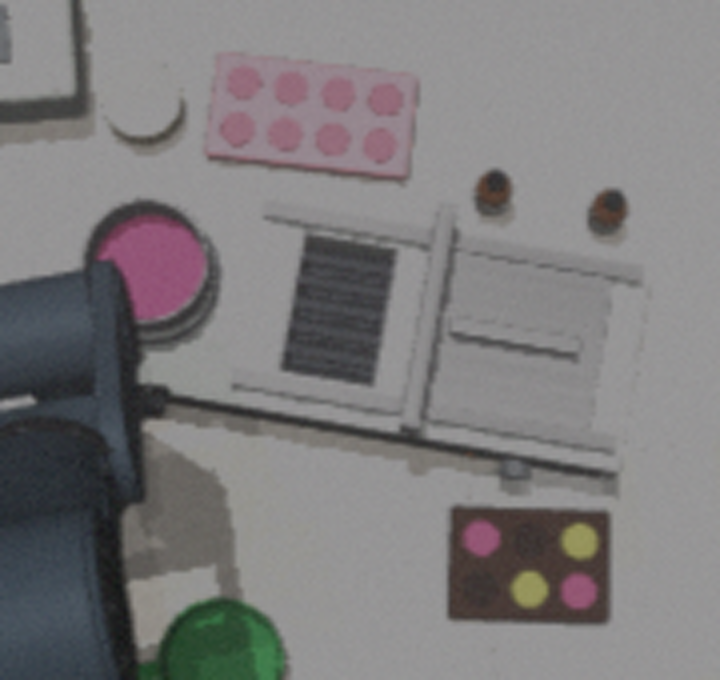

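```bash
python3 - <<'E'
from h import *
th=np.linspace(0,2*np.pi,60,endpoint=False)
circ=lambda c,r:np.c_[c[0]+r*np.cos(th),c[1]+r*np.sin(th),np.full(60,c[2])]
d=manip.snapshot("scene"); crop(d,300,155,360,210,12,"s5.png")
# original scene ring
o=cv2.imread("pics/scene0.png"); cv2.imwrite("pics/s5o.png",cv2.resize(o[155:210,300:360],None,fx=12,fy=12,interpolation=cv2.INTER_CUBIC))
E
```

```text
(no output)
```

View pics/s5.png

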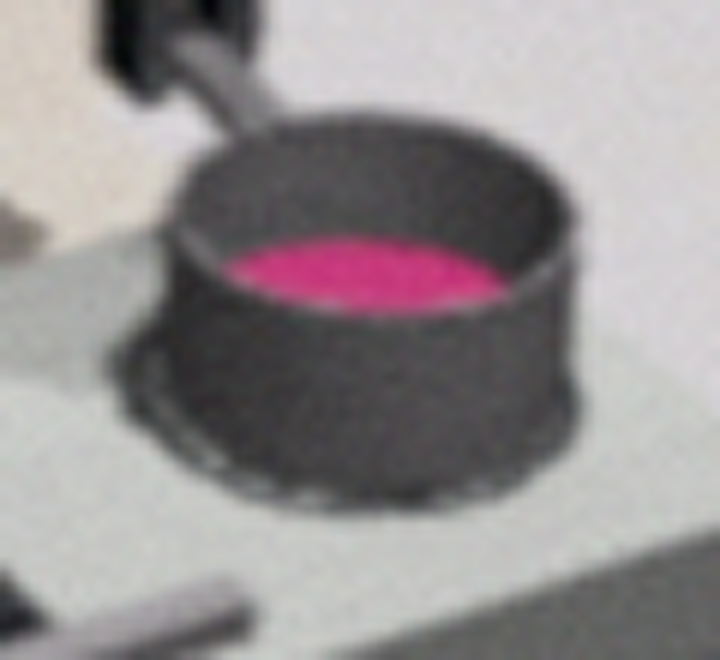

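View pics/s5o.png

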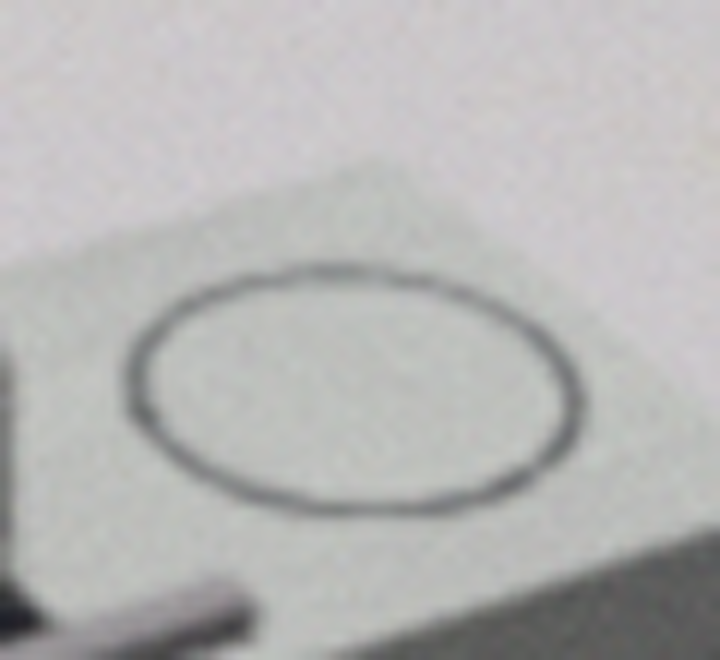

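```bash
python3 - <<'E'
from h import *
d=manip.snapshot("scene")
c=np.array([.635,.187,.06]); a=proj(d,[c,c+[.01,0,0],c+[0,.01,0]]); J=np.c_[a[1]-a[0],a[2]-a[0]]
for v in [(-14,3),(-14,0),(-12,5)]:print(np.linalg.solve(J,np.array(v)/12)*10,"mm")
# base circle overlays: candidate pan centres
th=np.linspace(0,2*np.pi,90,endpoint=False)
ring=(np.array((356,390))+.5)/12-.5+[300,155]; print("ring c",back(d,[ring],.06))
for nm,px in (("L",(165,0)),):pass
E
```

```text
[-1.19747452 -3.77971832] mm
[-2.22373639 -2.79451596] mm
[-0.19562331 -4.03730332] mm
ring c [[0.63675425 0.18812238 0.06      ]]
```

```bash
python3 - <<'E'
from h import *
th=np.linspace(0,2*np.pi,400,endpoint=False)
circ=lambda c,r,z:np.c_[c[0]+r*np.cos(th),c[1]+r*np.sin(th),np.full(400,z)]
def ov(d,b,k,sets,name):
    x0,y0,x1,y1=b
    im=cv2.resize(d["image"][y0:y1,x0:x1,::-1],None,fx=k,fy=k,interpolation=cv2.INTER_CUBIC)
    im=cv2.convertScaleAbs(im,alpha=1.4)
    for P,col in sets:
        for p in proj(d,P): cv2.circle(im,(int((p[0]-x0+.5)*k),int((p[1]-y0+.5)*k)),0,col,-1)
    return im
R0=(.6363,.1872); A=(.6365,.189)
sets=[(circ(R0,.058,.06),(0,0,255)),(circ(A,.052,.115),(0,255,0)),(circ(A,.052,.06),(255,255,0))]
a=ov(manip.snapshot("scene"),(305,155,357,205),8,sets,0)
b=ov(manip.snapshot("top"),(165,143,217,193),8,sets,0)
cv2.imwrite("pics/ov1.png",np.hstack([a,b]))
st()
E
```

```text
t 6.15 tcp [0.5296 0.2219 0.0889] F [-1.  -2.8  5.4] gap 15.5 yang 73.51 xax [ 0.  0. -1.] q6 -1.08
```

View pics/ov1.png

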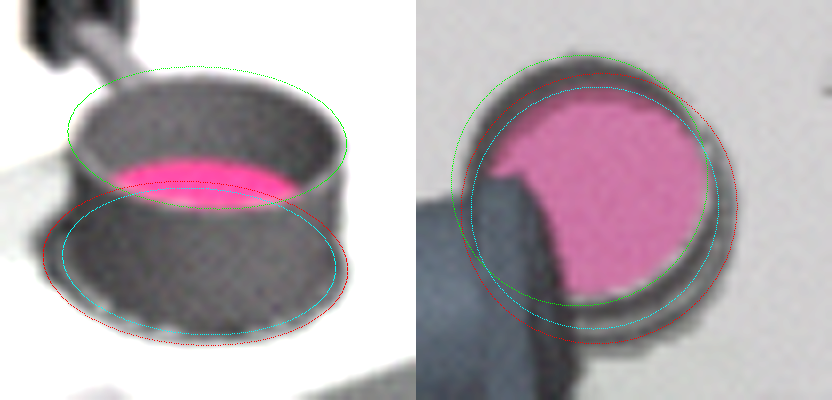

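Both views show the pan on the ring to within about 2 mm. I let go and check again unobstructed.

Request:
{"fn": "carry_out", "kwargs": {
  "commands": [
    [[0,0,0,0,0,0,18],[0,0,0,0,0,0,24],[0,0,0,0,0,0,32],[0,0,0,0,0,0,40],[0,0,0,0,0,0,40]]
  ]
}}

```text
t: 6.65
tcp_pos: [0.5294, 0.2215, 0.0886]
tool_rot: [0.101, 0.7, -0.101, 0.7]
force: [0.2, 0.3, -0.2]
finger_gap: 0.469
```

Request:
{"fn": "carry_out", "kwargs": {
  "commands": [
    [[-0.4,0,0,0,0,0,40],[-1.3,0,0,0,0,0,40],[-2.5,0,0,0,0,0,40],[-3.7,0,0,0,0,0,40],[-4.0,0,0,0,0,0,40]]
  ]
}}

```text
t: 7.15
tcp_pos: [0.5318, 0.2218, 0.1929]
tool_rot: [0.102, 0.697, -0.1, 0.702]
force: [1.3, 1.1, 0.1]
finger_gap: 0.467
```

```bash
python3 - <<'E'
from h import *
st()
p=(0.609,0.029,-.158)
g=W(p,(0,-.185,.2))[0]; print(g)
for k in (0,np.pi):
  plan([g[0],g[1],.19],-.16+k)
E
```

```text
t 7.15 tcp [0.5318 0.2218 0.1929] F [1.3 1.1 0.1] gap 39.9 yang 73.52 xax [ 0.008  0.002 -1.   ] q6 -1.08
[ 0.57989146 -0.15369563  0.2       ]
units [  0.11 -13.86   6.11] turn [16.54  0.03 -0.09] t 7.15
units [  0.11 -13.86   6.11] turn [-19.46   0.09   0.03] t 7.15
```

Request:
{"fn": "carry_out", "kwargs": {
  "commands": [
    [[0,-1.0,0.4,1.2,0,0,40],[0,-2.2,1.0,2.5,0,0,40],[0,-3.4,1.5,3.8,0,0,40],[0,-4.6,2.0,5.1,0,0,40],[0,-5.8,2.5,6.4,0,0,40]]
  ]
}}

```text
t: 7.65
tcp_pos: [0.5479, 0.0633, 0.1885]
tool_rot: [0.292, 0.644, -0.292, 0.644]
force: [0.6, -1.0, -0.6]
finger_gap: 0.471
```

```bash
python3 - <<'E'
from h import *
st()
p=(0.609,0.029,-.158)
g=W(p,(0,-.185,.2))[0]
plan([g[0],g[1],.19],-.16)
E
```

```text
t 7.65 tcp [0.5479 0.0633 0.1885] F [ 0.6 -1.  -0.6] gap 40.2 yang 41.25 xax [-0.001  0.    -1.   ] q6 -0.81
units [-0.06 -4.76  7.37] turn [ 1.008e+01 -0.000e+00  1.000e-02] t 7.65
```

Request:
{"fn": "carry_out", "kwargs": {
  "commands": [
    [[0,-0.8,1.2,1.4,0,0,40],[0,-1.6,2.5,2.8,0,0,40],[0,-2.4,3.8,4.2,0,0,40],[0,-3.3,5.1,5.6,0,0,40],[0,-4.1,6.4,7.0,0,0,40]]
  ]
}}

```text
t: 8.15
tcp_pos: [0.577, -0.1247, 0.1884]
tool_rot: [0.472, 0.527, -0.472, 0.526]
force: [0.0, 0.3, 0.1]
finger_gap: 0.466
```

```bash
python3 - <<'E'
from h import *
st()
p=(0.609,0.029,-.158)
g=W(p,(0,-.185,.2))[0]
plan([g[0],g[1],.19],-.16)
E
```

```text
t 8.15 tcp [ 0.577  -0.1247  0.1884] F [0.  0.3 0.1] gap 39.8 yang 6.2 xax [-0.001  0.001 -1.   ] q6 -0.51
units [-0.07 -0.01  1.16] turn [ 3.07 -0.01  0.01] t 8.15
```

Request:
{"fn": "carry_out", "kwargs": {
  "commands": [
    [[0,0,0.5,1.2,0,0,40],[0,0,1.0,2.4,0,0,40],[0,0,1.16,3.07,0,0,40],[0,0,1.16,3.07,0,0,40],[0,0,1.16,3.07,0,0,40]]
  ]
}}

```text
t: 8.65
tcp_pos: [0.5804, -0.1518, 0.1884]
tool_rot: [-0.537, -0.461, 0.537, -0.46]
force: [-0.5, -0.1, 0.4]
finger_gap: 0.469
```

```bash
python3 - <<'E'
from h import *
st()
d=manip.snapshot("wrist"); crop(d,0,0,512,384,1.5,"w5.png")
d=manip.snapshot("top"); crop(d,150,100,330,270,4,"t5.png")
E
```

```text
t 8.65 tcp [ 0.5804 -0.1518  0.1884] F [-0.5 -0.1  0.4] gap 40.1 yang -8.78 xax [-0.001  0.001 -1.   ] q6 -0.29
```

View pics/w5.png

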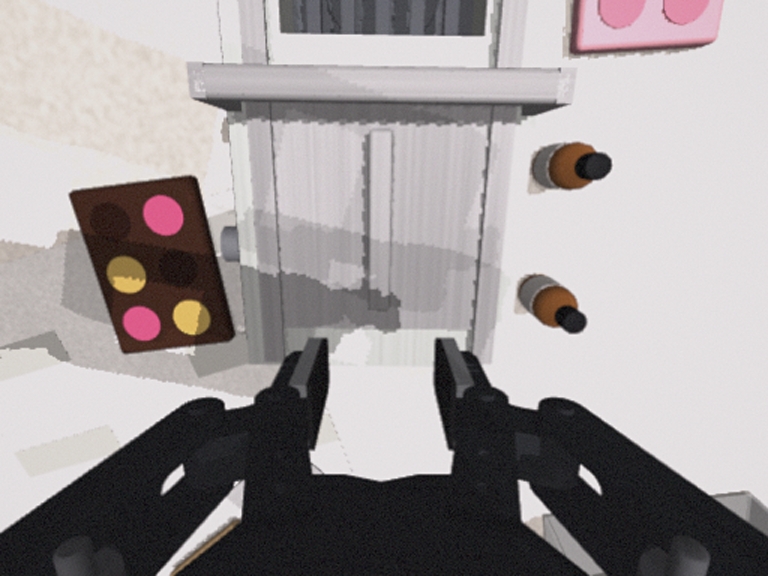

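View pics/t5.png

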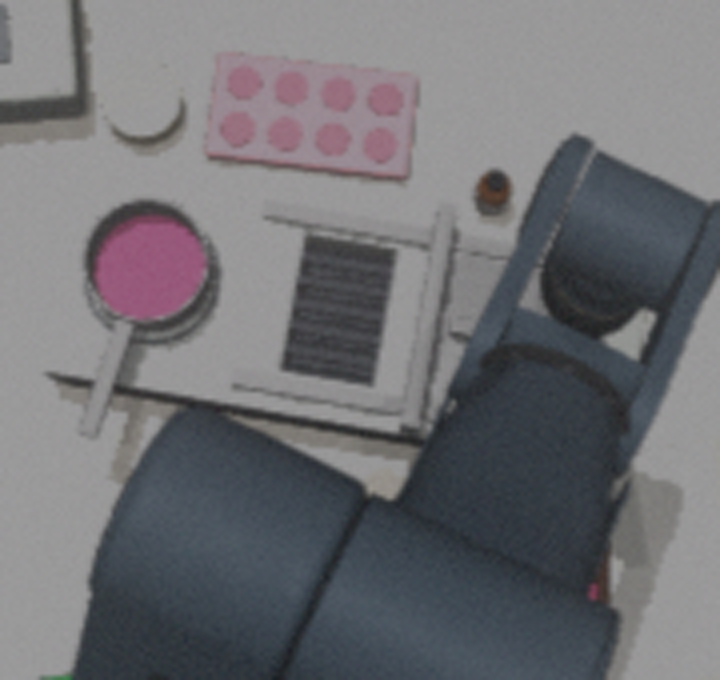

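The rib runs from (381,130) to (380,308), centred between the fingers (328 and 434), with the guard bar at row 85. From the top the pan sits on the ring, its rim centre at about (148,262).

```bash
python3 - <<'E'
from h import *
d=manip.snapshot("wrist"); w=lambda c:(np.array(c,float)+.5)/1.5-.5
rb=back(d,[w((381,130)),w((380,308))],.084); print("rib",rb)
v=rb[0]-rb[1]; print("len",np.linalg.norm(v),"yaw of y",np.degrees(np.arctan2(v[1],v[0])))
print("guard front edge mid z.113",back(d,[w((192,95)),w((572,98)),w((383,97))],.113))
print("guard far",back(d,[w((383,67))],.113))
print("rails top",back(d,[w((258,250)),w((278,250)),w((484,250)),w((508,250))],.071))
th=np.linspace(0,2*np.pi,400,endpoint=False)
circ=lambda c,r,z:np.c_[c[0]+r*np.cos(th),c[1]+r*np.sin(th),np.full(400,z)]
t=manip.snapshot("top"); x0,y0,x1,y1=160,140,225,215;k=9
im=cv2.convertScaleAbs(cv2.resize(t["image"][y0:y1,x0:x1,::-1],None,fx=k,fy=k,interpolation=cv2.INTER_CUBIC),alpha=1.4)
A=(.637,.1865)
for P,col in [(circ((.6358,.1864),.058,.06),(0,0,255)),(circ(A,.052,.115),(0,255,0))]:
    for p in proj(t,P): cv2.circle(im,(int((p[0]-x0+.5)*k),int((p[1]-y0+.5)*k)),0,col,-1)
cv2.imwrite("pics/ov2.png",im)
E
```

```text
rib [[ 0.5939114  -0.06226183  0.084     ]
 [ 0.57703308 -0.16838509  0.084     ]]
len 0.1074570708887344 yaw of y 80.96311045597788
guard front edge mid z.113 [[ 0.50436836 -0.03471964  0.113     ]
 [ 0.68850156 -0.06427813  0.113     ]
 [ 0.59688254 -0.04961811  0.113     ]]
guard far [[ 0.59886459 -0.03653046  0.113     ]]
rails top [[ 0.50393514 -0.12149384  0.071     ]
 [ 0.51677842 -0.12344773  0.071     ]
 [ 0.64915656 -0.1436481   0.071     ]
 [ 0.66454018 -0.14600282  0.071     ]]
```

View pics/ov2.png

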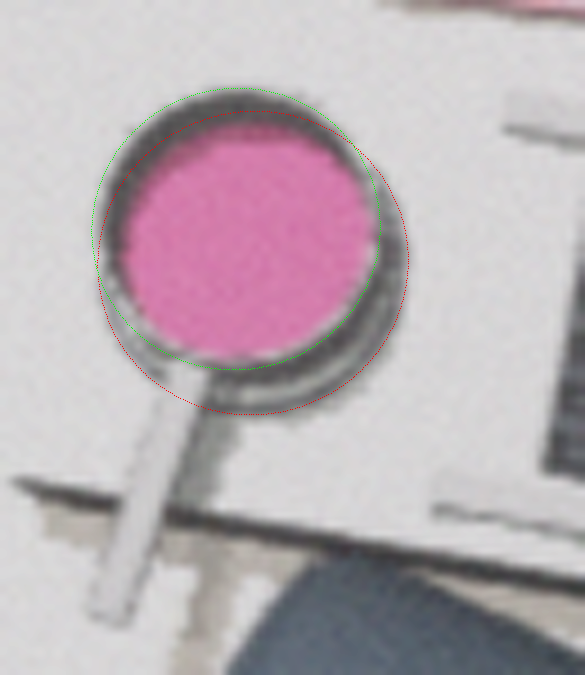

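Request:
{"fn": "carry_out", "kwargs": {
  "commands": [
    [[0.6,0,0,0.05,0,0,40],[1.6,0,0,0.05,0,0,40],[2.6,0,0,0.05,0,0,36],[3.4,0,0,0.05,0,0,32],[3.6,0,0,0.05,0,0,30]]
  ],
  "force": 20
}}

```text
t: 9.35
tcp_pos: [0.5794, -0.151, 0.0966]
tool_rot: [-0.537, -0.461, 0.539, -0.457]
force: [-0.6, 1.1, 0.3]
finger_gap: 0.35
```

```bash
python3 - <<'E'
from h import *
st()
d=manip.snapshot("wrist"); crop(d,130,60,390,270,3,"w6.png")
E
```

```text
t 9.35 tcp [ 0.5794 -0.151   0.0966] F [-0.6  1.1  0.3] gap 29.9 yang -9.04 xax [-0.004  0.002 -1.   ] q6 -0.28
```

View pics/w6.png

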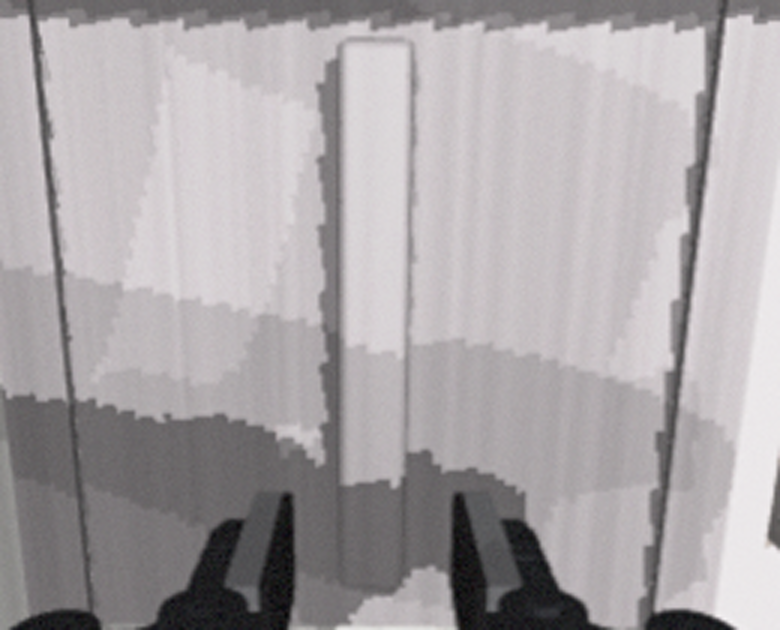

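The rib (341 to 407, centre 374) is midway between the fingers (293 and 453). I descend and close gently.

Request:
{"fn": "carry_out", "kwargs": {
  "commands": [
    [[0.3,0,0,0,0,0,30],[0.6,0,0,0,0,0,30],[0.9,0,0,0,0,0,28],[1.05,0,0,0,0,0,24],[1.05,0,0,0,0,0,20]]
  ]
}}

```text
t: 9.9
tcp_pos: [0.5805, -0.1519, 0.072]
tool_rot: [-0.538, -0.459, 0.538, -0.458]
force: [0.2, -0.1, -0.7]
finger_gap: 0.239
```

Request:
{"fn": "carry_out", "kwargs": {
  "commands": [
    [[0,0,0,0,0,0,17.5],[0,0,0,0,0,0,16],[0,0,0,0,0,0,15],[0,0,0,0,0,0,14],[0,0,0,0,0,0,13]]
  ]
}}

```text
t: 10.4
tcp_pos: [0.579, -0.1517, 0.0726]
tool_rot: [-0.537, -0.46, 0.539, -0.458]
force: [-4.9, -0.6, 2.2]
finger_gap: 0.156
```

```bash
python3 - <<'E'
from h import *
st()
E
```

```text
t 10.4 tcp [ 0.579  -0.1517  0.0726] F [-4.9 -0.6  2.2] gap 13.4 yang -9.1 xax [-0.004  0.001 -1.   ] q6 -0.28
```

Request:
{"fn": "carry_out", "kwargs": {
  "commands": [
    [[0,-0.05,0,0,0,0,12],[0,-0.05,-0.1,0,0,0,12],[0,-0.05,-0.3,0,0,0,12],[0,-0.05,-0.5,0,0,0,12],[0,-0.05,-0.7,0,0,0,12]]
  ]
}}

```text
t: 10.9
tcp_pos: [0.5818, -0.1354, 0.0726]
tool_rot: [-0.537, -0.459, 0.539, -0.459]
force: [-4.0, -4.1, 0.6]
finger_gap: 0.158
```

```bash
python3 - <<'E'
from h import *
st()
d=manip.snapshot("top"); crop(d,150,100,330,270,4,"t6.png")
d=manip.snapshot("wrist"); crop(d,0,0,512,384,1.5,"w7.png")
E
```

```text
t 10.9 tcp [ 0.5818 -0.1354  0.0726] F [-4.  -4.1  0.6] gap 13.5 yang -9.08 xax [-0.001 -0.001 -1.   ] q6 -0.25
```

View pics/w7.png

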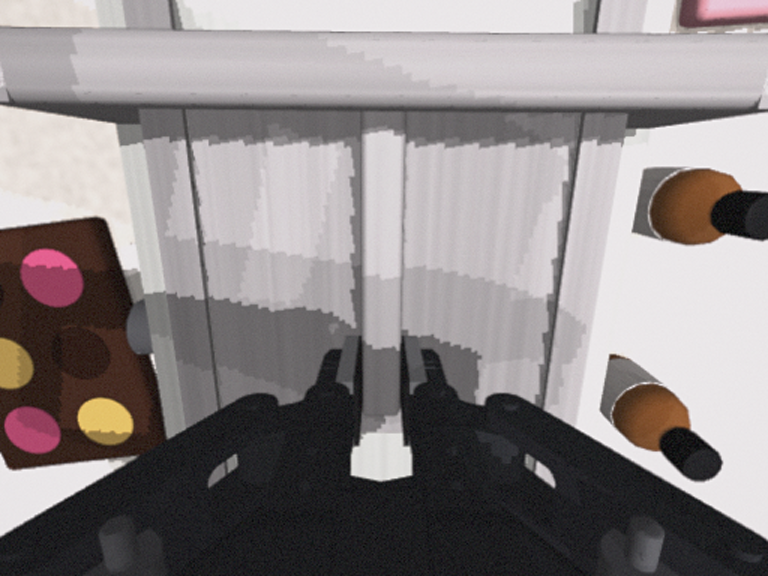

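View pics/t6.png

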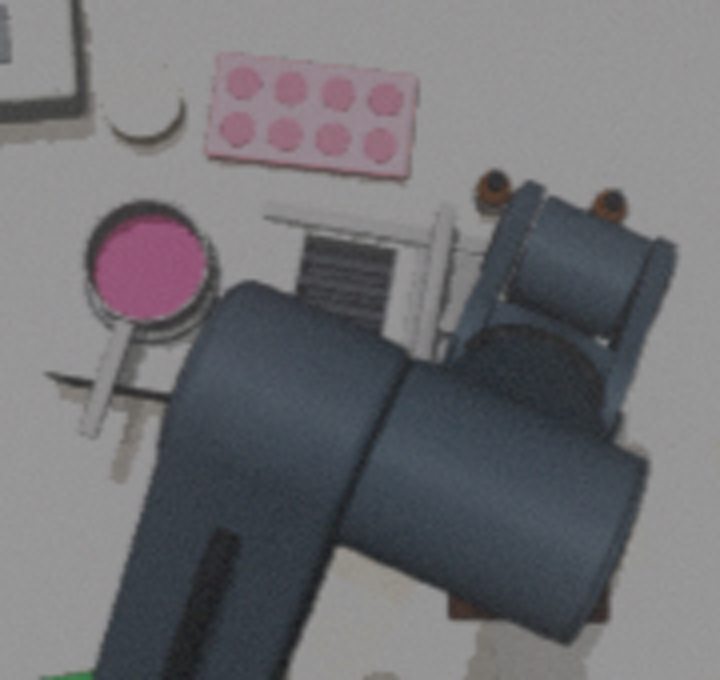

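The cover slides freely at about 4 N and the warmer's rail ends have not moved. I carry on.

Request:
{"fn": "carry_out", "kwargs": {
  "commands": [
    [[0,-0.05,-0.25,0,0,0,12],[0,-0.05,-0.5,0,0,0,12],[0,-0.05,-0.75,0,0,0,12],[0,-0.05,-1.0,0,0,0,12],[0,-0.05,-1.25,0,0,0,12]]
  ]
}}

```text
t: 11.5
tcp_pos: [0.5869, -0.1046, 0.0726]
tool_rot: [0.538, 0.458, -0.538, 0.46]
force: [-2.2, -3.3, -1.7]
finger_gap: 0.157
```

Request:
{"fn": "carry_out", "kwargs": {
  "commands": [
    [[0,-0.04,-0.25,0,0,0,12],[0,-0.04,-0.5,0,0,0,12],[0,-0.04,-0.75,0,0,0,12],[0,-0.04,-0.95,0,0,0,12],[0,-0.04,-1.1,0,0,0,12]]
  ]
}}

```text
t: 12.0
tcp_pos: [0.5916, -0.0767, 0.0727]
tool_rot: [0.539, 0.457, -0.537, 0.46]
force: [2.3, -5.7, -5.1]
finger_gap: 0.158
```

```bash
python3 - <<'E'
from h import *
st()
d=manip.snapshot("wrist"); crop(d,0,0,512,384,1.5,"w8.png")
E
```

```text
t 12.0 tcp [ 0.5916 -0.0767  0.0727] F [ 2.3 -5.7 -5.1] gap 13.5 yang -9.1 xax [ 0.004 -0.002 -1.   ] q6 -0.16
```

View pics/w8.png

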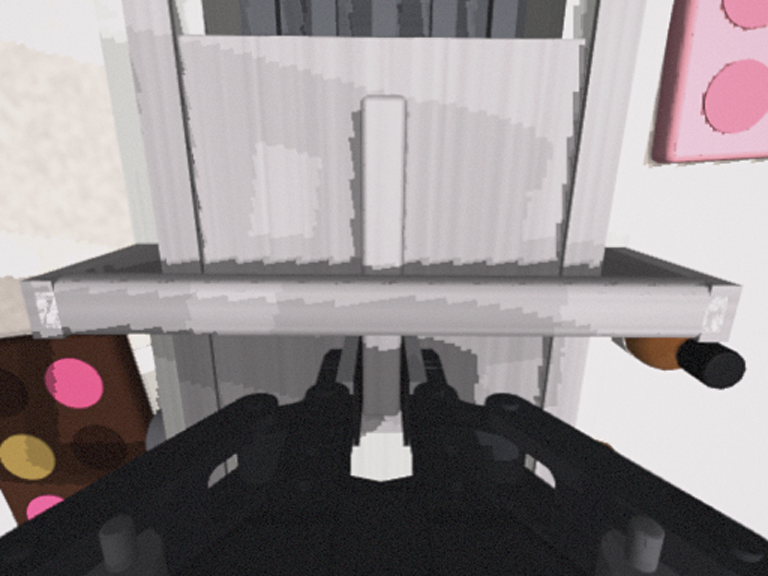

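Request:
{"fn": "carry_out", "kwargs": {
  "commands": [
    [[0.05,0.04,-0.08,0,0,0,12],[0.05,0.04,-0.16,0,0,0,12],[0.05,0.04,-0.24,0,0,0,12],[0.05,0.04,-0.24,0,0,0,14],[0.05,0.04,-0.24,0,0,0,18]]
  ]
}}

```text
t: 12.55
tcp_pos: [0.5911, -0.0695, 0.0713]
tool_rot: [0.538, 0.459, -0.538, 0.458]
force: [0.3, -0.2, -0.4]
finger_gap: 0.212
```

Request:
{"fn": "carry_out", "kwargs": {
  "commands": [
    [[0,0,0,0,0,0,24],[0,0,0,0,0,0,34],[-0.4,0,0,0,0,0,40],[-1.2,0,0,0,0,0,40],[-2.2,0,0,0,0,0,40]]
  ]
}}

```text
t: 13.05
tcp_pos: [0.5905, -0.07, 0.1263]
tool_rot: [-0.538, -0.46, 0.539, -0.458]
force: [-0.3, -0.8, 0.5]
finger_gap: 0.467
```

```bash
python3 - <<'E'
from h import *
st()
d=manip.snapshot("wrist"); crop(d,0,0,512,384,1.5,"w9.png")
w=lambda c:(np.array(c,float)+.5)/1.5-.5
E
```

```text
t 13.05 tcp [ 0.5905 -0.07    0.1263] F [-0.3 -0.8  0.5] gap 39.8 yang -9.09 xax [-0.003  0.001 -1.   ] q6 -0.15
```

View pics/w9.png

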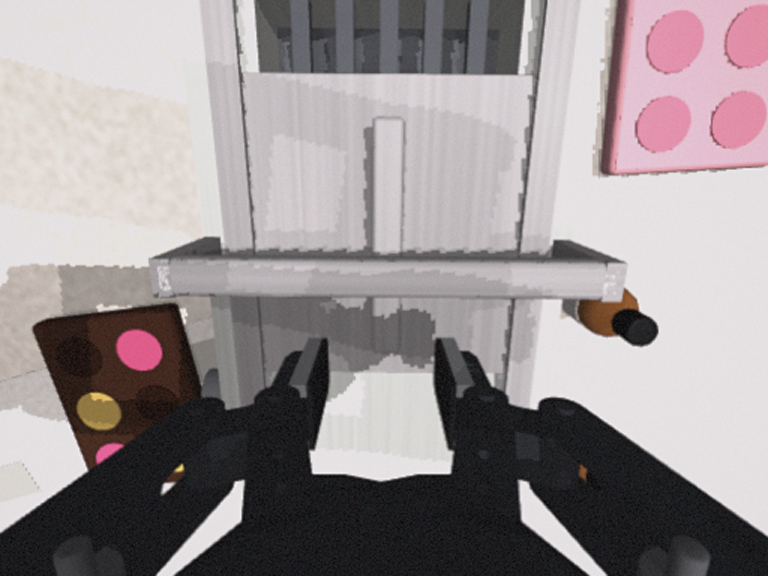

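```bash
python3 - <<'E'
from h import *
d=manip.snapshot("wrist");w=lambda c:(np.array(c,float)+.5)/1.5-.5
rf=back(d,[w((389.5,118)),w((388,248))],.084); print("rib front",rf, "yaw",np.degrees(np.arctan2(*(rf[0]-rf[1])[:2])))
gf=back(d,[w((389,258))],.113)[0];gn=back(d,[w((389,296))],.101)[0]; gt=back(d,[w((389,292))],.113)[0];print("guard far",gf,"near",gt,gn)
print("rails inner front of guard",back(d,[w((247,150)),w((530,150))],.071))
u=np.array([.1575,.9875]);v=np.array([.9875,-.1575]); tc=manip.sense()["tcp_pos"][:2]
for n,p in (("rf",rf[0]),("gf",gf),("gn",gt)): print(n,(p[:2]-tc)@u,(p[:2]-tc)@v)
E
```

```text
rib front [[ 0.61140314  0.01805565  0.084     ]
 [ 0.60208403 -0.03837495  0.084     ]] yaw 9.377354239801218
guard far [ 0.60211842 -0.03666951  0.113     ] near [ 0.59994291 -0.050902    0.113     ] [ 0.59937426 -0.05653166  0.101     ]
rails inner front of guard [[ 0.5434001   0.0158757   0.071     ]
 [ 0.67546913 -0.00505209  0.071     ]]
rf 0.09068840445531823 0.0033814388219526167
gf 0.035184964779048734 0.002831986743966248
gn 0.020787741908247608 0.0029252869295103927
```

Request:
{"fn": "carry_out", "kwargs": {
  "commands": [
    [[-0.6,0,0,0,0,0,40],[-1.2,0.05,-0.2,0,0,0,40],[-1.3,0.12,-1.2,0.04,0,0,40],[-1.3,0.12,-2.2,0.04,0,0,40],[-1.3,0.12,-2.72,0.04,0,0,40]]
  ]
}}

```text
t: 13.65
tcp_pos: [0.6048, -0.0021, 0.1587]
tool_rot: [-0.539, -0.458, 0.539, -0.458]
force: [-0.5, -0.3, 0.3]
finger_gap: 0.467
```

Request:
{"fn": "carry_out", "kwargs": {
  "commands": [
    [[0,0,0,0,0,0,34],[0,0,0,0,0,0,34],[0.3,0,0,0,0,0,34],[0.8,0,0,0,0,0,34],[1.2,0,0,0,0,0,34]]
  ]
}}

```text
t: 14.15
tcp_pos: [0.6045, -0.0045, 0.1273]
tool_rot: [-0.539, -0.458, 0.539, -0.457]
force: [0.1, 0.7, 0.3]
finger_gap: 0.395
```

```bash
python3 - <<'E'
from h import *
st()
d=manip.snapshot("wrist"); crop(d,0,0,512,384,1.5,"w10.png")
d=manip.snapshot("scene"); crop(d,160,100,420,280,2.9,"s10.png")
E
```

```text
t 14.15 tcp [ 0.6045 -0.0045  0.1273] F [0.1 0.7 0.3] gap 33.7 yang -9.35 xax [-0.002  0.    -1.   ] q6 -0.03
```

View pics/w10.png

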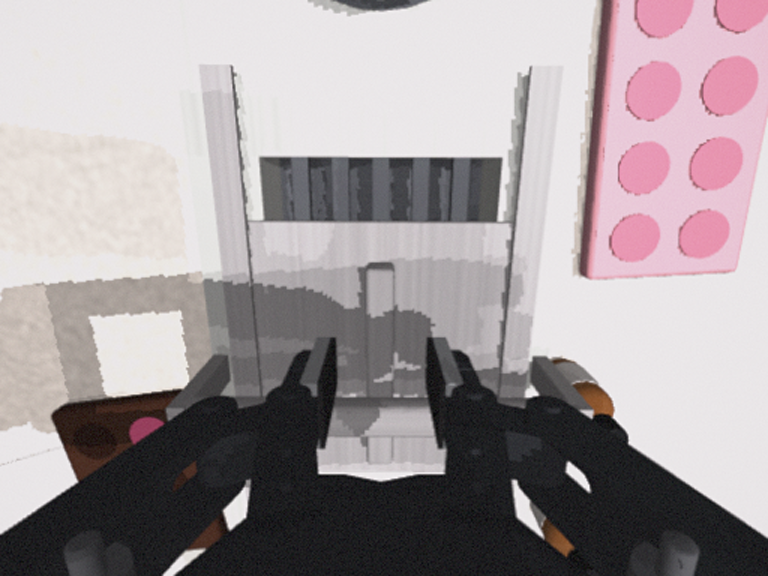

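View pics/s10.png

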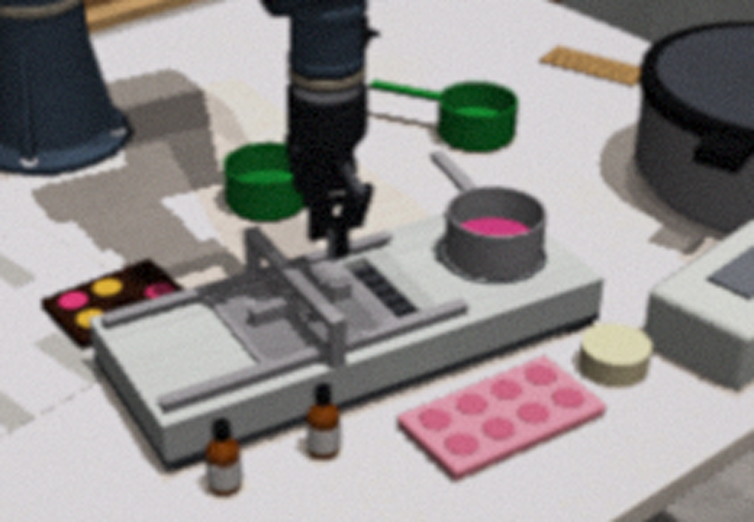

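The rib (x 380) is centred between the fingers (337 and 427), which stand past the guard; the scene view shows the warmer where it was. I descend and grip the rib's front part.

Request:
{"fn": "carry_out", "kwargs": {
  "commands": [
    [[0.5,0,0,0,0,0,34],[1.1,0,0,0,0,0,34],[1.7,0,0,0,0,0,30],[2.15,0,0,0,0,0,26],[2.2,0,0,0,0,0,22]]
  ]
}}

```text
t: 14.75
tcp_pos: [0.6039, -0.0036, 0.0717]
tool_rot: [-0.538, -0.459, 0.54, -0.457]
force: [0.5, 0.0, 0.3]
finger_gap: 0.261
```

Request:
{"fn": "carry_out", "kwargs": {
  "commands": [
    [[0,0,0,0,0,0,18],[0,0,0,0,0,0,16.5],[0,0,0,0,0,0,15.5],[0,0,0,0,0,0,14.5],[0,0,0,0,0,0,13]]
  ]
}}

```text
t: 15.25
tcp_pos: [0.604, -0.0036, 0.0742]
tool_rot: [-0.538, -0.458, 0.539, -0.457]
force: [-4.0, 0.2, 2.9]
finger_gap: 0.16
```

Request:
{"fn": "carry_out", "kwargs": {
  "commands": [
    [[0,0,0,0,0,0,12],[0,0,-0.1,0,0,0,12],[0,0,-0.25,0,0,0,12],[0,0,-0.4,0,0,0,12],[0,0,-0.5,0,0,0,12]]
  ]
}}

```text
t: 15.75
tcp_pos: [0.6059, 0.0077, 0.0742]
tool_rot: [-0.538, -0.458, 0.54, -0.458]
force: [-5.7, -4.0, 5.3]
finger_gap: 0.156
```

```bash
python3 - <<'E'
from h import *
st()
d=manip.snapshot("wrist"); crop(d,0,0,512,384,1.5,"w11.png")
E
```

```text
t 15.75 tcp [0.6059 0.0077 0.0742] F [-5.7 -4.   5.3] gap 13.4 yang -9.25 xax [-0.003 -0.002 -1.   ] q6 -0.01
```

View pics/w11.png

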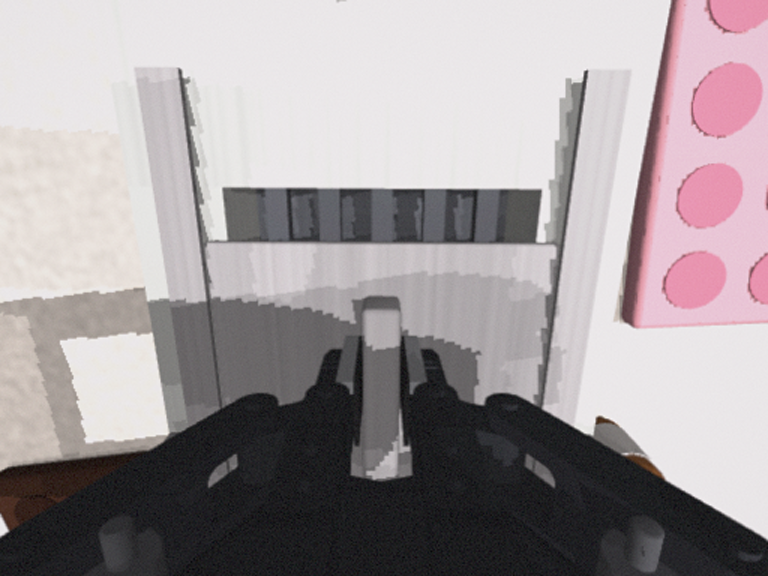

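Request:
{"fn": "carry_out", "kwargs": {
  "commands": [
    [[-0.04,-0.05,-0.1,0,0,0,12],[-0.04,-0.05,-0.2,0,0,0,12],[-0.04,-0.05,-0.3,0,0,0,12],[-0.04,-0.05,-0.4,0,0,0,12],[-0.04,-0.05,-0.5,0,0,0,12]]
  ]
}}

```text
t: 16.3
tcp_pos: [0.6081, 0.0211, 0.0743]
tool_rot: [-0.539, -0.458, 0.539, -0.458]
force: [-1.1, -3.8, -7.3]
finger_gap: 0.154
```

Request:
{"fn": "carry_out", "kwargs": {
  "commands": [
    [[0,-0.03,-0.03,0,0,0,12],[0,-0.03,-0.06,0,0,0,12],[0,-0.03,-0.09,0,0,0,12],[0,-0.03,-0.12,0,0,0,12],[0,-0.03,-0.12,0,0,0,12]]
  ]
}}

```text
t: 16.8
tcp_pos: [0.6085, 0.0241, 0.0743]
tool_rot: [0.539, 0.457, -0.538, 0.458]
force: [3.0, -4.3, -12.0]
finger_gap: 0.158
```

Request:
{"fn": "carry_out", "kwargs": {
  "commands": [
    [[0.04,0.02,0,0,0,0,12],[0.04,0.02,-0.02,0,0,0,12],[0.04,0.02,-0.04,0,0,0,12],[0.04,0.02,-0.06,0,0,0,12],[0.04,0.02,-0.08,0,0,0,12]]
  ]
}}

```text
t: 17.3
tcp_pos: [0.6089, 0.026, 0.0743]
tool_rot: [0.539, 0.458, -0.539, 0.458]
force: [0.3, -3.8, -4.2]
finger_gap: 0.156
```

```bash
python3 - <<'E'
from h import *
st()
E
```

```text
t 17.3 tcp [0.6089 0.026  0.0743] F [ 0.3 -3.8 -4.2] gap 13.3 yang -9.29 xax [ 0.001 -0.    -1.   ] q6 0.02
```

Request:
{"fn": "carry_out", "kwargs": {
  "commands": [
    [[0.01,0,-0.03,0,0,0,12],[0.01,0,-0.06,0,0,0,12],[0.01,0,-0.08,0,0,0,12],[0.01,0,-0.1,0,0,0,12],[0.01,0,-0.1,0,0,0,12]]
  ]
}}

```text
t: 17.8
tcp_pos: [0.6093, 0.0284, 0.0742]
tool_rot: [0.539, 0.458, -0.539, 0.458]
force: [0.4, -4.2, -1.2]
finger_gap: 0.153
```

Request:
{"fn": "carry_out", "kwargs": {
  "commands": [
    [[0.01,0,-0.03,0,0,0,12],[0.01,0,-0.06,0,0,0,12],[0.01,0,-0.08,0,0,0,12],[0.01,0,-0.1,0,0,0,12],[0.01,0,-0.1,0,0,0,12]]
  ]
}}

```text
t: 18.3
tcp_pos: [0.6097, 0.0305, 0.0742]
tool_rot: [0.539, 0.457, -0.539, 0.458]
force: [-0.3, -5.9, 1.2]
finger_gap: 0.156
```

Request:
{"fn": "carry_out", "kwargs": {
  "commands": [
    [[0,0,-0.02,0,0,0,12],[0,0,-0.04,0,0,0,12],[0,0,-0.06,0,0,0,12],[0,0,-0.08,0,0,0,12],[0,0,-0.08,0,0,0,12]]
  ]
}}

```text
t: 18.8
tcp_pos: [0.6098, 0.0314, 0.0742]
tool_rot: [-0.538, -0.457, 0.539, -0.459]
force: [-1.6, -9.4, 1.3]
finger_gap: 0.154
```

Request:
{"fn": "carry_out", "kwargs": {
  "commands": [
    [[0,0,0,0,0,0,12],[0,0,0,0,0,0,12],[0,0,-0.01,0,0,0,12],[0,0,-0.02,0,0,0,12],[0,0,-0.02,0,0,0,12]]
  ]
}}

```text
t: 19.3
tcp_pos: [0.6098, 0.0314, 0.0742]
tool_rot: [-0.538, -0.457, 0.539, -0.459]
force: [-0.6, -10.2, 0.8]
finger_gap: 0.161
```

```bash
python3 - <<'E'
from h import *
for i in range(1): st()
s=manip.sense();print(s["tcp_pos"],s["force"])
d=manip.snapshot("wrist"); crop(d,0,0,512,384,1.5,"w12.png")
s=manip.sense();print(s["tcp_pos"],s["force"])
E
```

```text
t 19.3 tcp [0.6098 0.0314 0.0742] F [ -0.6 -10.2   0.8] gap 13.8 yang -9.24 xax [ 0.    -0.003 -1.   ] q6 0.03
[0.60978843 0.03143988 0.07419746] [ -0.60418978 -10.18481108   0.80077049]
[0.60984308 0.03147965 0.07421903] [ -1.9373724  -11.04598057   1.19186224]
```

View pics/w12.png

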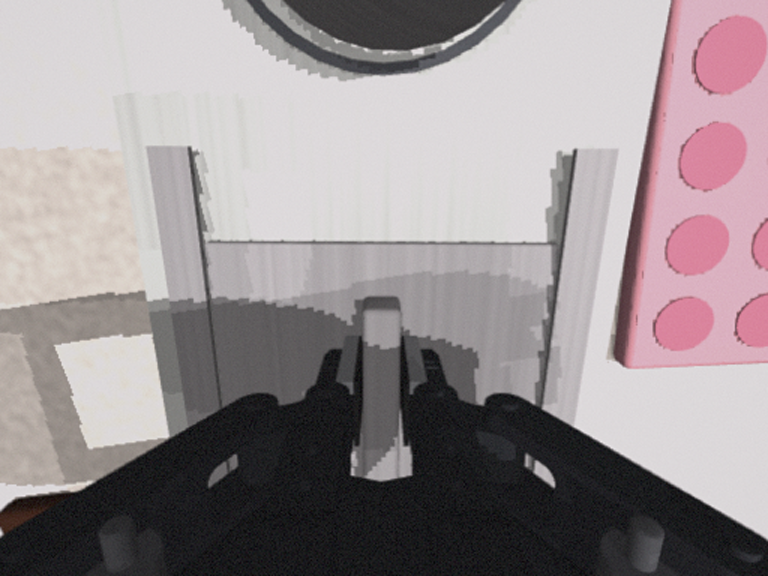

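The rib has not slipped in the jaws (its front is still at row 297) and the well is fully covered. The push rose from 9.4 to 11 N with under 0.1 mm of travel, which is the hard stop, beyond drag plus switch (at most 7 N). I open without backing off.

Request:
{"fn": "carry_out", "kwargs": {
  "commands": [
    [[0,0,0,0,0,0,14.5],[0,0,0,0,0,0,17],[0,0,0,0,0,0,20],[0,0,0,0,0,0,26],[0,0,0,0,0,0,32]]
  ]
}}

```text
t: 19.85
tcp_pos: [0.6096, 0.0341, 0.0733]
tool_rot: [0.539, 0.458, -0.539, 0.458]
force: [-0.3, 0.4, -0.1]
finger_gap: 0.373
```

Request:
{"fn": "carry_out", "kwargs": {
  "commands": [
    [[-0.3,0,0,0,0,0,34],[-0.9,0,0,0,0,0,34],[-1.8,0,0,0,0,0,34],[-2.8,0,0,0,0,0,34],[-3.0,0,0,0,0,0,34]]
  ]
}}

```text
t: 20.35
tcp_pos: [0.6122, 0.0332, 0.1525]
tool_rot: [0.541, 0.456, -0.537, 0.46]
force: [0.9, -0.6, 0.8]
finger_gap: 0.398
```

```bash
python3 - <<'E'
from h import *
st()
d=manip.snapshot("wrist"); crop(d,0,0,512,384,1.5,"w13.png")
d=manip.snapshot("scene"); crop(d,160,100,420,280,2.9,"s13.png")
E
```

```text
t 20.35 tcp [0.6122 0.0332 0.1525] F [ 0.9 -0.6  0.8] gap 34.0 yang -9.29 xax [ 0.008 -0.001 -1.   ] q6 0.03
```

View pics/w13.png

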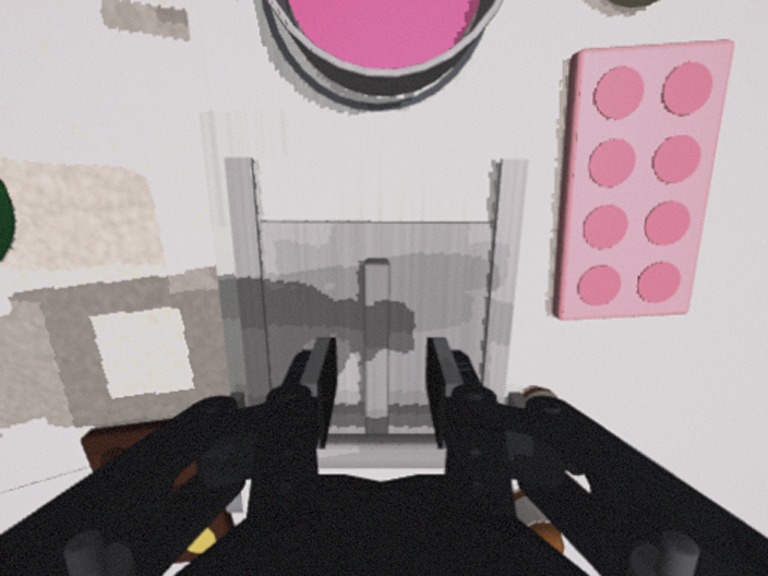

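View pics/s13.png

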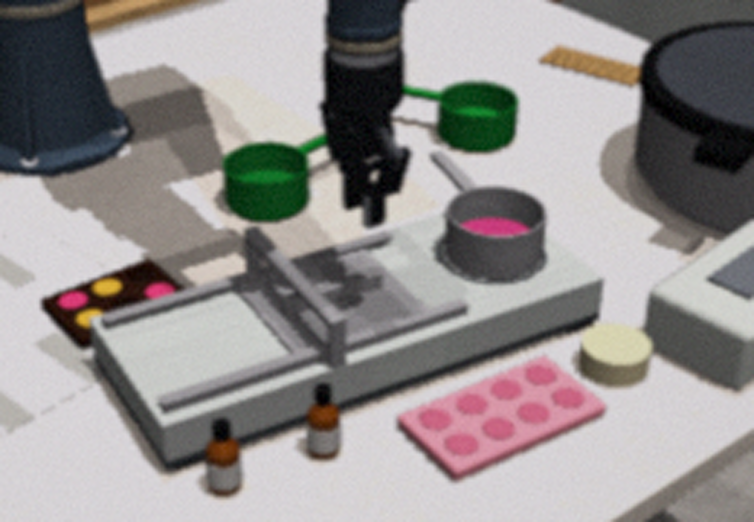

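```bash
python3 - <<'E'
from h import *
d=manip.snapshot("wrist");w=lambda c:(np.array(c,float)+.5)/1.5-.5
pf=back(d,[w((376,221.5))],.066)[0]; r=back(d,[w((240,158)),w((513,158))],.071); rf=back(d,[w((376,260))],.084)[0]
u=(r[1]-r[0])[:2];u=np.array([-u[1],u[0]])/np.linalg.norm(u)
m=r.mean(0); print("q est",.173-(m-pf)[:2]@u, "rib q",.193-(m-rf)[:2]@u, "rail sep",np.linalg.norm(r[1]-r[0]), "u",u)
plan([.45,.03,.25])
E
```

```text
q est 0.1394834901301063 rib q 0.14171115334258372 rail sep 0.14188587881995013 u [0.16012964 0.98709599]
units [-4.05 -6.28  1.17] turn [0. 0. 0.] t 20.5
```

The cover reads q ≈ 0.140 to 0.142 against the rails, within the allowed stop range. I move the arm clear and check everything from the top.

Request:
{"fn": "carry_out", "kwargs": {
  "commands": [
    [[-0.8,0,0,0,0,0,34],[-2.0,-0.3,0,0,0,0,34],[-3.2,-1.2,0.2,0,0,0,34],[-4.0,-2.4,0.4,0,0,0,34],[-4.0,-3.6,0.6,0,0,0,34]]
  ]
}}

```text
t: 21.0
tcp_pos: [0.5189, 0.033, 0.2498]
tool_rot: [0.54, 0.457, -0.538, 0.459]
force: [0.7, 0.4, 0.5]
finger_gap: 0.399
```

Request:
{"fn": "carry_out", "kwargs": {
  "commands": [
    [[0,-1.0,0.2,0,0,0,34],[0,-2.0,0.4,0,0,0,34],[0,-2.8,0.6,0,0,0,34],[0,-3.0,0.6,0,0,0,34],[0,-3.0,0.6,0,0,0,34]]
  ]
}}

```text
t: 21.5
tcp_pos: [0.4415, 0.0307, 0.2478]
tool_rot: [-0.539, -0.458, 0.539, -0.457]
force: [-0.2, 0.1, -0.5]
finger_gap: 0.401
```

```bash
python3 - <<'E'
from h import *
st()
d=manip.snapshot("top"); crop(d,150,100,330,270,4,"t14.png"); s=manip.snapshot("scene")
cv2.imwrite("pics/top14.png",d["image"][:,:,::-1]);cv2.imwrite("pics/scene14.png",s["image"][:,:,::-1])
# shift of fixed-texture patches before/after via template matching (subpixel by upsampling)
def sh(a,b,x0,y0,x1,y1,m=4,k=8):
    T=cv2.resize(a[y0:y1,x0:x1],None,fx=k,fy=k,interpolation=cv2.INTER_CUBIC);I=cv2.resize(b[y0-m:y1+m,x0-m:x1+m],None,fx=k,fy=k,interpolation=cv2.INTER_CUBIC)
    r=cv2.matchTemplate(I,T,cv2.TM_CCOEFF_NORMED);_,v,_,l=cv2.minMaxLoc(r);return (l[0]/k-m,l[1]/k-m,round(v,3))
a,b=cv2.imread("pics/top0.png"),cv2.imread("pics/top14.png")
for n,bx in {"railend":(212,145,232,160),"rail -y end":(300,160,315,175),"guard top end":(255,148,268,165),"corner":(158,188,175,200),"bowl":(355,188,395,224),"pinkmould":(198,110,258,148),"corner -y":(296,205,308,226)}.items(): print("top",n,sh(a,b,*bx))
a,b=cv2.imread("pics/scene0.png"),cv2.imread("pics/scene14.png")
for n,bx in {"corner+x-y":(205,235,235,262),"corner+x+y":(345,185,375,215),"railend":(305,198,328,215),"pink":(297,222,370,264),"bottleA":(230,244,245,272),"bottleB":(264,232,280,260)}.items(): print("scene",n,sh(a,b,*bx))
E
```

```text
t 21.5 tcp [0.4415 0.0307 0.2478] F [-0.2  0.1 -0.5] gap 34.3 yang -9.31 xax [-0.001  0.    -1.   ] q6 -0.02
top railend (-0.375, -0.125, 0.805)
top rail -y end (-0.125, 0.0, 0.933)
top guard top end (0.0, 0.0, 0.972)
top corner (-1.0, -0.25, 0.962)
top bowl (0.0, 0.0, 0.994)
top pinkmould (0.0, 0.0, 0.99)
top corner -y (0.0, 0.0, 0.992)
scene corner+x-y (0.0, 0.0, 0.998)
scene corner+x+y (0.125, 0.0, 0.968)
scene railend (0.0, 0.0, 0.993)
scene pink (0.0, 0.0, 0.998)
scene bottleA (0.0, 0.0, 0.997)
scene bottleB (0.0, 0.0, 0.998)
```

View pics/t14.png

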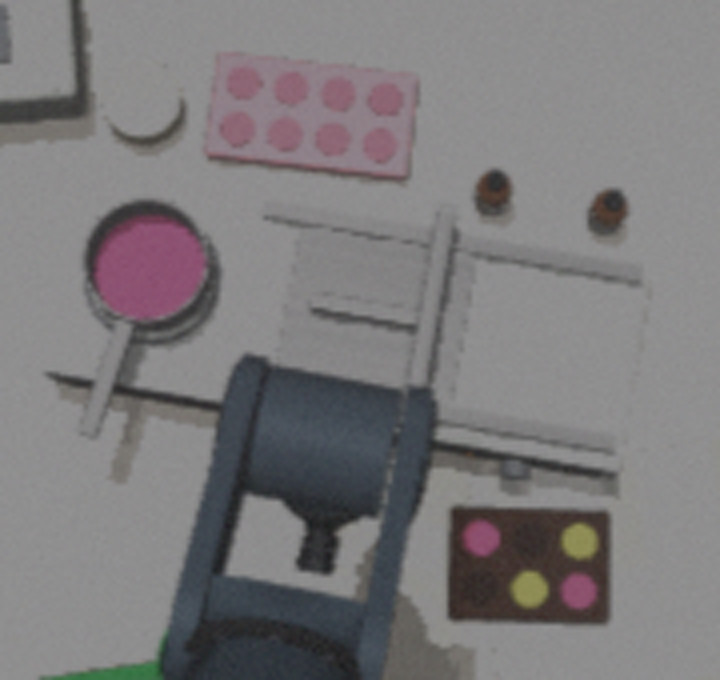

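```bash
python3 - <<'E'
from h import *
print(manip.sign_off()); print(manip.sense()["t"])
E
```

```text
the job is handed in; nothing more can be done
None
the job is handed in; nothing more can be done
```

The wax warmer is shut down and the job is handed in at 21.5 s on the robot's clock. I had no verdict back from the station.

- **Pan:** I gripped the steel pan with the pink wax by its handle and slid it, under light downward pressure, onto the ring. The top and scene views put it about 2 mm off the ring's centre, with some spread between views.
- **Cover:** I slid it by its rib from the near side of the guard bar. Then I let go, hopped over the bar and pulled it on in small steps. The drag was about 4 N, rising to about 6 N as the switch went in.
- **Stop:** The last 0.5 mm of commanded travel moved the cover less than 0.1 mm while the push rose from 9.4 to 11 N. That is more than drag plus switch can give, so I took it as the hard stop. Measured against the rails, the cover is at 0.140 to 0.142, inside the allowed range, and the well is fully covered. The switch itself is hidden, so I judged it pressed from this feel.
- **Warmer and the rest:** Comparing pictures before and after, I saw no shift in the warmer's guard and rail ends or three of its corners, nor in the pink mould, bottles or bowl. The one disagreement was the front-left corner, which read 1 px (about 3 mm) off in the top view. I put that down to a plain straight edge and the pan's new shadow, as the other points agreed to within 0.4 px. I checked the brown mould and wax cake only by eye, and the spatula and green pans not at all after the move.
- **Forces:** While I held the rib, the arm briefly pulled up on it with about 12 N; I corrected that at once. The gripper was clear of everything when I handed the job in.

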